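Turn guide bushes nose-down in a turnover fixture and send the carriage on

TASK

Turn over the brass guide bushes for the press: slide the carriage back along its rail until it clicks home under the blue turnover leaf, press every bush flange-down into a pocket of the open leaf until it sits fully home under the sprung keeper bars, then swing the leaf right over by its black bar. Press the red knock-out pad fully down so that all the bushes drop nose-down into the carriage holes, swing the leaf back to its open rest, and slide the carriage with its bushes to the other end of the rail until it clicks home there. Leave the other things on the table where they are.

Things in the scene. Friction and masses are not known exactly. Their poses are not given: they have to be found in the camera images.
- fixture (a point): Turnover fixture, fixed, but its place and yaw vary. Point on the table plumb under the middle of the hinge axis; x from the hinge to the rail (away from the robot), y along hinge and rail (to the left), z up. Rail: centre line x = 45 mm, y -77 to 177 mm, edges 41 mm high. Foot plate from x = -55 mm. Hinge posts at y = +-79 mm, 22 x 10 mm, 75 mm high
- hinge (a point): Middle of the leaf's hinge axis, 66 mm above the table, axes as fixture. The leaf turns about y
- leaf (a joint): Turnover leaf: aluminium tray 60 x 144 mm with blue end cheeks and three pockets in a row. 0 rad: open, level on its rests on the robot's side, pockets up. 3.14 rad: swung right over above the rail, pockets down. Both are hard stops. The hinge is stiff (0.3 N m): the leaf stays where it is left, and moving it takes up to about 9 N at its bar
- leaf_grip (a point): Middle of the leaf's black grip bar, 14 mm thick, 52 mm long, parallel to the hinge, sticking out of the left cheek (30 mm from cheek to this point). In the leaf's frame (origin on the hinge, equal to hinge when open) at (-66, 102, -21) mm. Held from above it turns between the fingers all the way over
- pocket_0 (a point): Middle of the floor of the leaf's right-hand pocket, in the leaf's frame at (-45, -44, -25) mm; axes turn with the leaf, z out of the pocket. A bush stands in it flange-down, its middle 13.5 mm from this point, clipped under two sprung steel keeper bars along the row: noses 13 mm either side of its centre line, 6 mm up; tops 18 mm either side, 14 mm up
- pocket_1 (a point): The same for the middle pocket, at (-45, 0, -25) mm. The keeper bars slope inwards; pressing the bush straight down the last 10 mm to the floor springs them apart (about 4 to 8 N), then they snap over the flange and hold it, also upside down. Round-topped black dividers, 7.4 mm high, between the pockets guide it along the row
- pocket_2 (a point): The same for the left-hand pocket, at (-45, 44, -25) mm
- knockout (a joint): Knock-out bar with three pins behind the pockets. 0: at rest (sprung back), 0.010 m: fully pressed, which pushes all bushes out from under the keeper bars at once. It takes up to about 12 N and is reached from above when the leaf is swung over
- knock_pad (a point): Outer face of the knock-out's round red pad, 28 mm across, mid-way along the leaf's back: underneath while the leaf is open; on top, facing up, 117 mm above the table and 45 mm behind the hinge when the leaf is swung over. Pressed fully it moves 10 mm down
- carriage_knob (a point): Middle of the carriage's black knob: 19 mm across, 12 mm high, on a 14 mm post, top 6 mm above this point (80 mm above the table). The carriage, 130 mm long, is captive on the rail and slides along y (a few N). In the frame of fixture this point is at x = 97 mm; y = 0 with the carriage home under the leaf, y = +100 mm at the other end. Axes as fixture
- nest_0 (a point): Where the middle of a bush comes to rest, nose-down, in the carriage's right-hand hole (25.5 mm across, on the rail's centre line, 44 mm to the next hole). The carriage's top is 69 mm above the table, this point 8.5 mm below it
- nest_1 (a point): The same for the middle hole. At each end of its travel the carriage meets a stop, and a spring ball clicks into its side there: about 6 N to push it in or out
- nest_2 (a point): The same for the left-hand hole
- bush_a_mid (a point): Brass guide bush, 27 mm high: flange 30 mm across and 5 mm high, barrel 22 mm across, 0.08 kg. It stands on its flange on the table. This point is its middle, 13.5 mm above the foot; z points from flange to nose. There are two or three bushes (None: this one is absent)
- bush_b_mid (a point): Brass guide bush, 27 mm high: flange 30 mm across and 5 mm high, barrel 22 mm across, 0.08 kg. It stands on its flange on the table. This point is its middle, 13.5 mm above the foot; z points from flange to nose. There are two or three bushes (None: this one is absent)
- bush_c_mid (a point): Brass guide bush, 27 mm high: flange 30 mm across and 5 mm high, barrel 22 mm across, 0.08 kg. It stands on its flange on the table. This point is its middle, 13.5 mm above the foot; z points from flange to nose. There are two or three bushes (None: this one is absent)
- spare_die: Turned steel crimp die, 44 mm across, 34 mm high, standing on the table behind the work; not to be disturbed. Origin under its foot
- spare_bearing: Ball bearing, 40 mm across, 12 mm high, lying flat on the table; not to be disturbed. Origin under its middle
- open_vial: Empty open glass vial, 30 mm across, 67 mm high, standing on the table in front; not to be disturbed. Origin under its foot
- spare_knob: Black star knob, 34 mm across, 27 mm high, standing on the table behind the bushes; not to be disturbed. Origin under its foot

How it is judged:
By the outcome, as a careful person would: the job done as asked, in the order asked, and still so for the second after the job is handed in, with the robot touching nothing.
Of bush_a, bush_b, bush_c only 2 to 3 are there at a start; the rules pass over those that are not, and their reading is None.
At some moment in a run one of bush_a, bush_b, bush_c may be knocked a few centimetres aside while the robot is not near it.
It also fails if it takes over 184 s, if anything falls off the work surface, if the arm or the gripper's body presses on something with over 40 N, if the wrist force passes 120 N, or if a joint passes its speed limit or range.

ROBOT

A 6-joint arm with a two-finger parallel gripper is mounted at the origin on a cart in front of the work surface, level with it; the furniture and walls round the work are solid. World frame = base frame: x ahead of the robot, y to its left, z up, the work surface at z = 0. Lengths are in m, angles in degrees, forces in N, time in s.
With the tool pointing down it reaches from about 0.4 to 0.825 m from the base axis. Payload 7 kg.
Tool frame: the origin (TCP) lies on the centre line of the jaws, within the pads' length; the fingertips stand 14 mm ahead of it and the grasp point (between the pads) lies 5 mm behind it; z points along the fingers, x is the direction in which the jaws open and shut, and the axes are right-handed (so a half turn about z gives the same grasp; the last joint's range is limited). The gripper opens to 88 mm and grips with 3 to 60 N. Pads are 19 mm wide; open, the fingers measure 130 mm over their backs; the gripper's body (78 mm by 193 mm) begins 47 mm behind the grasp point.
Start: joints at [84.918, 20.546, 0.682, 0, -70.136, -16.507], TCP at [0.248, 0.628, 0.241] pointing down, gripper open.
Joint ranges: [-176.03, 176.03], [-82.01, 121.73], [-58.28, 71.71], [-173.87, 95.51], [-174.79, -0.11], [-173.66, 173.66]. Speed limits (degrees/s): [136.94, 136.94, 172.46, 180, 180, 180].

INTERFACE

Orientations are given as [roll, pitch, yaw] about the fixed x, y, z axes, in that order (R = Rz(yaw) Ry(pitch) Rx(roll)).
In Python, from plant import * gives the robot as it stands.
- The arm moves only by the shell command python3 -m handwheel 'ROWS' [OPENING]. ROWS is JSON, a list of rows, each a list of 2 entries, a list of its own where there are three numbers: the shift along the tool's x, y, z each as a share of 0.2 m, from -1 to 1, then the turn, a rotation vector about the tool's x, y, z each as a share of 360 degrees, from -1 to 1. In form: [[[tx, ty, tz], [ax, ay, az]], ...]. A call has 1 to 5 rows; each row is the pose to reach, as a shift and turn from the pose commanded when the call began, along the tool's axes at that moment, turning the shorter way round; what a row does not reach only later rows make up. A row lasts 1/12 s, in which the tool goes at most 41.7 mm and 7.16 degrees, less where a joint would pass 70% of its speed; a pose out of reach is approached as far as the arm can. A call with a number of a shift or a turn outside -1 to 1 is refused whole. A call with a gripper value outside its range is refused whole. OPENING is the closure, from -1 (fully open) to 1 (shut), set as the call begins (- or left out, the last holds). The fingers move at their own pace and stop on an object; the grip force is fixed at half the most. Time passes only in rows, so rows that repeat a pose let the fingers close. It gives the time, the measured TCP pose, the force and the opening at its end, in the units of the state.
- get_obs(): the state, without advancing time (a new reading comes with each control period).
- snapshot(name): name is "scene" or "side" or "wrist"; returns a dict with "color" (420x560x3 uint8, red, green, blue), "z_map" (420x560 float32, m along the optical axis (not along the pixel's ray), 0 where there is no reading), "intrinsics" (3x3 intrinsics, pixels), "distortion" ([k1, k2, p1, p2, k3] as OpenCV has them; the pictures are not rectified), "rvec" (rotation vector, rad) and "tvec" (3), from world to camera coordinates, as OpenCV has them. Camera axes: x right, y down, z forward; pixel columns grow to the right and rows downward; lengths in m; the calibration is good to about 2 mm. A picture is of the moment at which its call begins.
- close_job(): hands the job in, once; it reports no verdict.
The state is a dict: "clock": time; "joint_pos": joint angles; "qvel": joint speeds; "tau": joint torques, N m; "tool_pos": TCP position; "orientation": TCP orientation; "force": force on the tool from outside, world axes, zero at the start; "moment": the same for the moment, N m; "opening": finger opening in m.
Only numpy, scipy, OpenCV 4.12 (cv2) and the standard library are available. Lean on these libraries where they do the work, as an engineer would, in place of code of your own. Each camera call takes 0.05 s, during which the arm holds its last target. There are 200 camera calls.

## Working session

There is one attempt and no reset: what is moved stays moved. The work goes in short steps, Python scripts to look and compute and a shell command to move; the robot and the scene stay as the last step left them, time stands still between calls to the robot, and variables do not carry over. Pictures are saved under pics/ and viewed, about 12 in all and at most 16, crops included, and the job is handed in when it is done.

```bash
ls; mkdir -p pics
cat > h.py <<'E'
from plant import *
import numpy as np, cv2
from scipy.spatial.transform import Rotation as R
def snap(n,f=None):
    s=snapshot(n)
    np.savez('last_%s.npz'%n,**{k:np.array(v) for k,v in s.items()})
    if f: cv2.imwrite('pics/'+f,s['color'][:,:,::-1])
    return s
def load(n): return dict(np.load('last_%s.npz'%n))
def cloud(s):
    K=np.array(s['intrinsics'],float);D=np.array(s['distortion'],float)
    h,w=s['z_map'].shape
    v,u=np.mgrid[:h,:w]
    p=cv2.undistortPoints(np.stack([u,v],-1).reshape(-1,1,2).astype(float),K,D).reshape(h,w,2)
    z=s['z_map'];c=np.dstack([p*z[...,None],z])
    Rm=cv2.Rodrigues(np.array(s['rvec'],float))[0]
    return (c-np.array(s['tvec']).reshape(3))@Rm
def px(s,P):
    return cv2.projectPoints(np.array(P,float).reshape(-1,1,3),np.array(s['rvec'],float),np.array(s['tvec'],float),np.array(s['intrinsics'],float),np.array(s['distortion'],float))[0].reshape(-1,2)
def plane(s,u,v,z):
    # world point where pixel's ray meets height z
    p=cv2.undistortPoints(np.array([[[u,v]]],float),np.array(s['intrinsics'],float),np.array(s['distortion'],float)).reshape(2)
    Rm=cv2.Rodrigues(np.array(s['rvec'],float))[0];o=-Rm.T@np.array(s['tvec']).reshape(3);d=Rm.T@np.r_[p,1]
    return o+d*(z-o[2])/d[2]
def togo(P,yaw=None):
    """shares to go to P (world) with tool down; yaw = world yaw of tool x"""
    o=get_obs();Rt=R.from_euler('xyz',o['orientation'],degrees=True)
    t=Rt.inv().apply(np.array(P)-o['tool_pos'])/0.2
    a=None
    if yaw is not None:
        a=(Rt.inv()*R.from_euler('xyz',[180,0,yaw],degrees=True)).as_rotvec(degrees=True)/360
    print('shift',t.round(4),'turn',None if a is None else a.round(4),'tcp',np.round(o['tool_pos'],4),np.round(o['orientation'],2))
E
python3 - <<'E'
from h import *
o=get_obs();print(o)
for n in('scene','side','wrist'):
    s=snap(n,n+'0.png')
a=[cv2.imread('pics/%s0.png'%n) for n in('scene','side')]
E
```

```text
pics
{'clock': 0.0, 'joint_pos': array([ 8.49179107e+01,  2.05930039e+01,  6.34864283e-01, -1.91835258e-02,
       -7.01348385e+01, -1.65060073e+01]), 'qvel': array([-0.0160149 ,  0.0142817 , -0.06781728, -0.03244333, -0.02456651,
       -0.01018573]), 'tau': array([-2.39096429e-03, -5.82713592e+01,  2.93059856e+01,  6.99760705e+00,
        6.95106952e-03, -1.64217281e-04]), 'tool_pos': array([0.24822226, 0.6272212 , 0.23961618]), 'orientation': array([-1.79990871e+02, -9.42704494e-02, -1.11594637e+02]), 'force': array([-0.24642722, -0.55844908, -0.2404626 ]), 'moment': array([-0.0345432 ,  0.04820198,  0.00916846]), 'opening': 0.08756051799363469}
```

View pics/scene0.png

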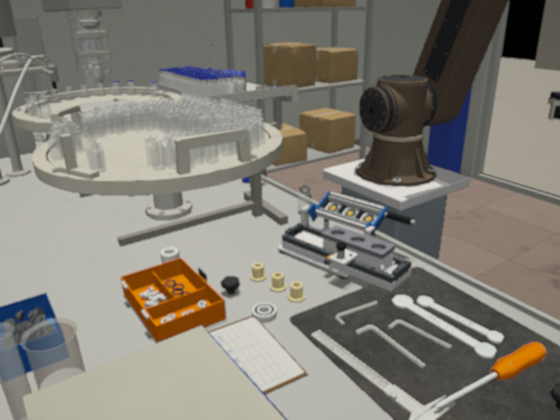

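View pics/side0.png

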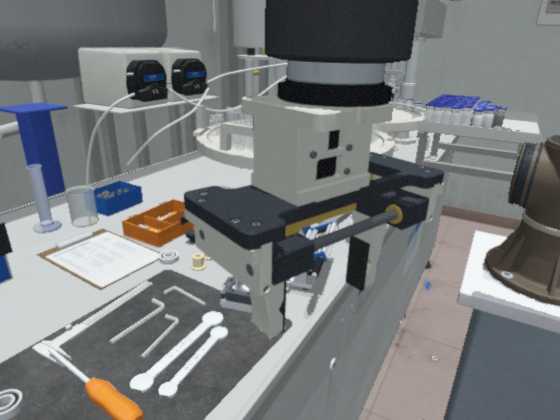

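Scene: three bushes at about (258,271), (278,281) and (296,291). The fixture is at about (345,240), with the leaf open on the robot's side. The side view is mostly blocked by the gripper. Next I'll take an enlarged crop and some depth points.

Run:
```python
from h import *
s=load('scene');im=s['color'][180:330,220:420,::-1]
cv2.imwrite('pics/c1.png',cv2.resize(im,(800,600),interpolation=cv2.INTER_CUBIC))
C=cloud(s)
for u,v in[(258,266),(278,275),(297,286),(264,310),(231,285),(340,247),(170,255),(400,216),(345,210)]:
    print(u,v,C[v,u].round(4))
# wrist
w=load('wrist');Cw=cloud(w)
print(np.nanmin(Cw.reshape(-1,3),0),np.nanmax(Cw.reshape(-1,3),0))
```

```text
258 266 [0.64   0.2513 0.0218]
278 275 [0.6283 0.2996 0.022 ]
297 286 [0.6196 0.3445 0.019 ]
264 310 [0.6926 0.3517 0.0041]
231 285 [0.7152 0.2843 0.0262]
340 247 [0.542  0.3646 0.0789]
170 255 [0.7636 0.1367 0.0344]
400 216 [0.37   0.345  0.0835]
345 210 [0.4089 0.2302 0.0663]
[-1.16891276 -0.51785513 -0.81800955] [1.14162989 1.8825886  0.38323896]
```

View pics/c1.png

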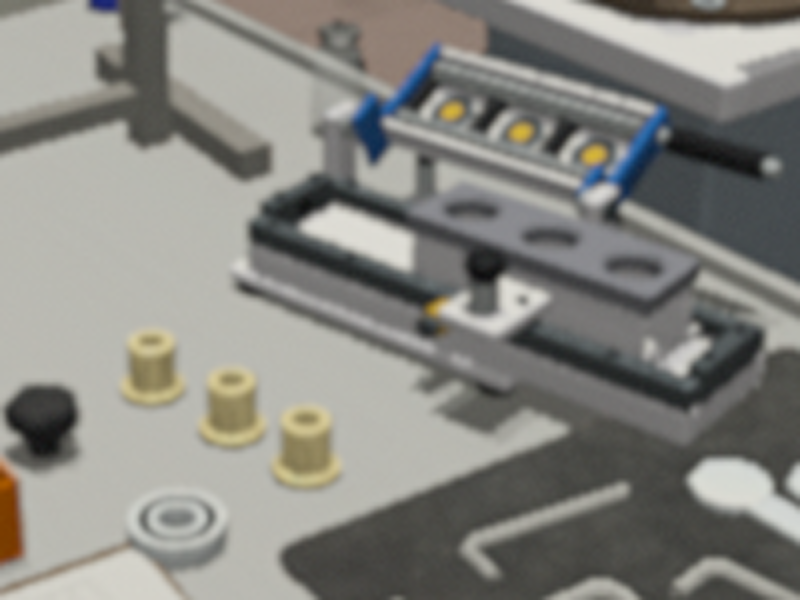

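Run:
```python
from h import *
s=load('scene')
f=lambda x,y,z:plane(s,220+x/4-.375,180+y/4-.375,z)
H=[f(471,209,.069),f(551,237,.069),f(635,266,.069)];print('holes',np.round(H,4))
print('rail corners',np.round([f(252,224,.041),f(690,382,.041),f(764,335,.041),f(320,180,.041)],4))
k=f(485,250,.080);print('knob top',k.round(4))
d=H[2]-H[0];yaw=np.degrees(np.arctan2(-d[0],d[1]));print('yaw',yaw,np.linalg.norm(d))
for b in[(152,338),(231,378),(306,415)]: print('bush',f(*b,.027).round(4))
print('cheeks',f(452,112,.045).round(4),f(520,133,.045),f(595,155,.045))
print('bar end',f(768,165,.045),f(670,140,.045))
print('vial',f(340,28,.067),'knob',f(40,400,.027),'brg',f(177,518,.012))
# segment die: anything else
C=cloud(s)
m=(C[...,2]>.008)&(C[...,0]>.3)&(C[...,0]<.85)&(C[...,1]>0)&(C[...,1]<.75)
n,l,st,c=cv2.connectedComponentsWithStats(m.astype(np.uint8))
for i in range(1,n):
    if st[i,4]>15:
        P=C[l==i];print(st[i],P.mean(0).round(3),P.min(0).round(3),P.max(0).round(3))
```

```text
holes [[0.4935 0.3027 0.069 ]
 [0.4833 0.3463 0.069 ]
 [0.473  0.3891 0.069 ]]
rail corners [[0.5537 0.2081 0.041 ]
 [0.4903 0.4409 0.041 ]
 [0.4347 0.4332 0.041 ]
 [0.4959 0.1876 0.041 ]]
knob top [0.5302 0.3535 0.08  ]
yaw 13.339171261176906 0.08883733053276321
bush [0.6415 0.2528 0.027 ]
bush [0.6321 0.3032 0.027 ]
bush [0.6233 0.347  0.027 ]
cheeks [0.3887 0.1679 0.045 ] [0.37796225 0.21209984 0.045     ] [0.36572083 0.25721795 0.045     ]
bar end [0.30234329 0.3205887  0.045     ] [0.31974534 0.26755309 0.045     ]
vial [0.39334852 0.07103831 0.067     ] knob [0.70933687 0.26900116 0.027     ] brg [0.6972452  0.35890103 0.012     ]
[   88   113   200   135 11520] [0.668 0.084 0.169] [0.416 0.    0.008] [0.85  0.154 0.251]
[ 277  185  283  142 8538] [0.46  0.322 0.046] [0.34  0.032 0.008] [0.56  0.664 0.092]
[ 130  247   97   91 3900] [0.796 0.245 0.023] [0.737 0.103 0.008] [0.85  0.335 0.049]
[251 263  13  15 160] [0.647 0.259 0.02 ] [0.634 0.246 0.008] [0.657 0.267 0.028]
[271 272  13  16 177] [0.637 0.308 0.02 ] [0.624 0.295 0.008] [0.645 0.317 0.029]
[221 276  20  16 243] [0.
[... 673 characters left out ...]
[0.581 0.483 0.008] [0.614 0.565 0.011]
[478 327  13   7  18] [0.455 0.6   0.009] [0.451 0.592 0.008] [0.461 0.609 0.009]
[454 330  18  11  41] [0.491 0.586 0.009] [0.485 0.574 0.008] [0.499 0.601 0.01 ]
[439 340  13   7  23] [0.527 0.583 0.009] [0.525 0.573 0.008] [0.53  0.591 0.01 ]
[ 429  342  118   66 1573] [0.521 0.673 0.023] [0.44  0.644 0.008] [0.644 0.69  0.032]
[409 354  16  13  58] [0.589 0.582 0.009] [0.585 0.567 0.008] [0.592 0.596 0.011]
[550 383  10  23 162] [0.515 0.737 0.026] [0.498 0.729 0.008] [0.522 0.746 0.031]
[394 386  35  30 181] [0.655 0.629 0.009] [0.643 0.597 0.008] [0.666 0.648 0.011]
[387 388  11  12  66] [0.666 0.608 0.012] [0.658 0.594 0.008] [0.672 0.614 0.016]
```

Run:
```python
from h import *
togo([.43,.26,.33],-166)
w=load('wrist');Rm=cv2.Rodrigues(w['rvec'])[0];print('cam pos',-Rm.T@w['tvec'].reshape(3),'axis',Rm[2],'x',Rm[0])
```

```text
shift [ 1.3738 -1.5208 -0.4489] turn [-1.000e-04 -2.000e-04  1.511e-01] tcp [0.2483 0.6273 0.2398] [-1.7999e+02 -7.0000e-02 -1.1159e+02]
cam pos [0.31092168 0.60235362 0.38323896] axis [-0.23299587  0.08959506 -0.9683417 ] x [-0.36762014 -0.92997292  0.00240927]
```

```bash
python3 -m handwheel '[[[0.65,-0.7,-0.45],[0,0,0]],[[0.65,-0.7,-0.45],[0,0,0]],[[0.65,-0.7,-0.45],[0,0,0]],[[0.65,-0.7,-0.45],[0,0,0]],[[0.65,-0.7,-0.45],[0,0,0]]]' -1; python3 -m handwheel '[[[0.7,-0.75,0],[0,0,0.15]],[[0.7,-0.75,0],[0,0,0.15]],[[0.7,-0.75,0],[0,0,0.15]],[[0.7,-0.75,0],[0,0,0.15]],[[0.7,-0.75,0],[0,0,0.15]]]'
python3 - <<'E'
from h import *
togo([.43,.26,.33],-166)
E
```

```text
clock: 0.57
tool_pos: [0.3299, 0.4557, 0.3299]
orientation: [180.0, -0.0, -111.6]
force: [0.7, -0.9, 0.2]
opening: 0.0875
clock: 0.98
tool_pos: [0.4178, 0.2699, 0.3295]
orientation: [180.0, 0.0, -147.7]
force: [1.3, 1.1, 0.3]
opening: 0.0878
shift [-0.0251 -0.0745 -0.0024] turn [0.     0.     0.0507] tcp [0.4178 0.2699 0.3295] [ 1.7999e+02  2.0000e-02 -1.4774e+02]
```

```bash
python3 -m handwheel '[[[0,0,0],[0,0,0.05]],[[0,0,0],[0,0,0.05]],[[0,0,0],[0,0,0.05]],[[0,0,0],[0,0,0.05]]]'
python3 - <<'E'
from h import *
s=snap('wrist');cv2.imwrite('pics/w1.png',cv2.resize(s['color'][:,:,::-1],(800,600)))
snap('side','side1.png');snap('scene','scene1.png')
E
```

```text
clock: 1.32
tool_pos: [0.4176, 0.2716, 0.3293]
orientation: [180.0, -0.0, -165.6]
force: [0.7, 0.7, -0.5]
opening: 0.0878
```

View pics/w1.png

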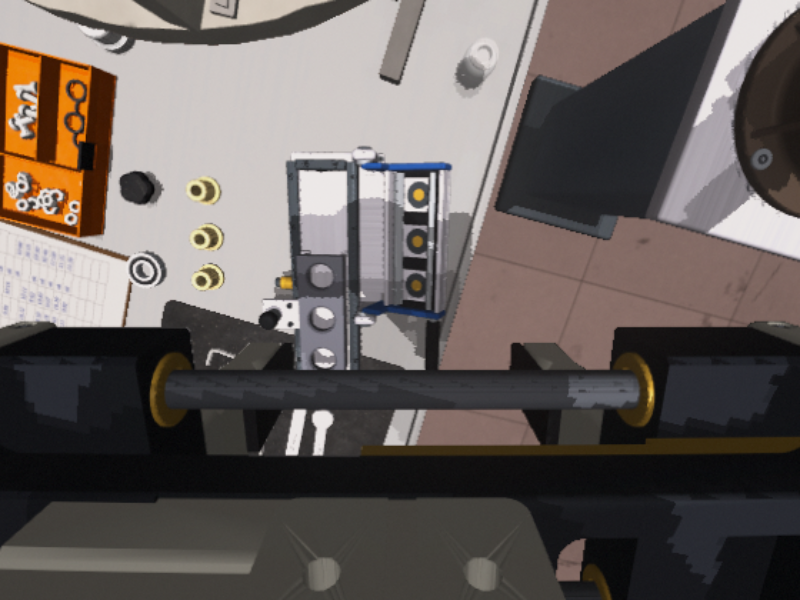

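View pics/side1.png

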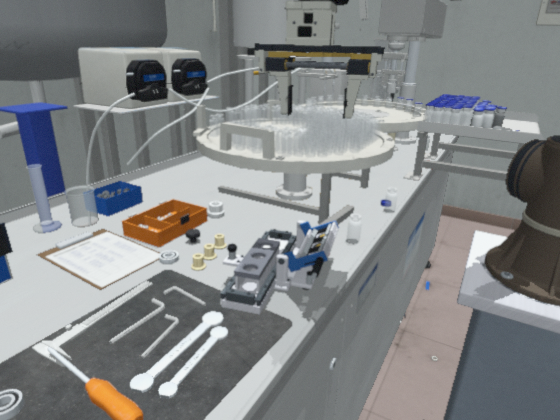

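Wrist view (800x600): bushes at (204,190), (206,238) and (208,278). The pocket pins are at (418,195), (417,241) and (416,285), the knob is at (268,318) and the carriage holes are at (321,275), (321,318) and (323,357). The fixture's row is parallel to the image columns. I'll use depth to get the fixture frame and the leaf angle.

Run:
```python
from h import *
s=load('wrist');C=cloud(s);q=.7
for n,(u,v) in dict(b1=(204,187),b2=(204,236),b3=(206,276),p0=(418,195),p1=(417,241),p2=(416,285),knob=(268,318),h0=(321,285),top=(335,257),
  cheekTL=(395,167),cheekTR=(447,167),postTL=(365,155),postBL=(365,320),edgeR=(445,230),edgeL=(400,230),bar=(432,330),bar2=(432,360),railTL=(291,160),railTR=(356,160),vial=(485,50)).items():
    print(n,C[int(v*q),int(u*q)].round(4), np.round(plane(s,u*q,v*q,.041),4))
row=C[int(241*q),195:330];print(np.c_[np.arange(195,330),row.round(3)][::3])
```

```text
b1 [0.6361 0.2478 0.0267] [0.6284 0.2475 0.041 ]
b2 [0.6398 0.3043 0.0018] [0.6216 0.2962 0.041 ]
b3 [0.6202 0.3417 0.0264] [0.6138 0.3375 0.041 ]
p0 [0.4201 0.2018 0.063 ] [0.4182 0.202  0.041 ]
p1 [0.4103 0.2441 0.0632] [0.4074 0.2468 0.041 ]
p2 [0.3988 0.287  0.0624] [0.3965 0.2919 0.041 ]
knob [0.5334 0.3517 0.08  ] [0.5422 0.3668 0.041 ]
h0 [0.4972 0.3202 0.026 ] [0.4939 0.3168 0.041 ]
top [0.4835 0.278  0.0686] [0.4858 0.284  0.041 ]
cheekTL [0.4474 0.1824 0.0686] [0.4472 0.1817 0.041 ]
cheekTR [0.403  0.1724 0.0897] [0.3974 0.1689 0.041 ]
postTL [0.4759 0.1799 0.0753] [0.4786 0.1781 0.041 ]
postBL [0.4402 0.3328 0.0737] [0.4399 0.3429 0.041 ]
edgeR [0.3883 0.2267 0.084 ] [0.3825 0.2288 0.041 ]
edgeL [0.4276 0.2383 0.0662] [0.4271 0.2403 0.041 ]
bar [0.3742 0.3221 0.0827] [0.3667 0.3359 0.041 ]
bar2 [0.3661 0.352  0.0841] [0.3574 0.3696 0.041 ]
railTL [0.5499 0.2009 0.0386] [0.5483 0.2007 0.041 ]
railTR [0.4881 0.1842 0.0265] [0.4861 0.1848 0.041 ]
vial [0.394  0.0656 0.059 ] [0.3916 0.0593 0.041 ]
[[ 1.95e+02  5.56e-01  2.88e-01  1.00e-03]
 [ 1.98e+02  5.52e-01  2.87e-01 -1.00
[... 1155 characters left out ...]
  6.50e-02]
 [ 2.82e+02  4.22e-01  2.47e-01  6.40e-02]
 [ 2.85e+02  4.18e-01  2.47e-01  6.00e-02]
 [ 2.88e+02  4.14e-01  2.45e-01  6.00e-02]
 [ 2.91e+02  4.10e-01  2.44e-01  6.30e-02]
 [ 2.94e+02  4.06e-01  2.43e-01  6.60e-02]
 [ 2.97e+02  4.02e-01  2.42e-01  6.70e-02]
 [ 3.00e+02  4.00e-01  2.39e-01  8.30e-02]
 [ 3.03e+02  3.96e-01  2.38e-01  8.20e-02]
 [ 3.06e+02  3.93e-01  2.37e-01  8.90e-02]
 [ 3.09e+02  3.89e-01  2.36e-01  8.90e-02]
 [ 3.12e+02  4.35e-01  2.07e-01  4.73e-01]
 [ 3.15e+02  3.69e-01  2.40e-01 -1.00e-03]
 [ 3.18e+02  3.64e-01  2.39e-01 -0.00e+00]
 [ 3.21e+02  3.60e-01  2.38e-01 -0.00e+00]
 [ 3.24e+02  3.55e-01  2.37e-01 -1.00e-03]
 [ 3.27e+02  3.51e-01  2.35e-01  6.00e-03]]
```

```bash
cat >> h.py <<'E'
O=np.array([.4578,.2561]);YAW=14.
def W(x,y,z):
    c,s=np.cos(np.radians(YAW)),np.sin(np.radians(YAW))
    return [O[0]+c*x-s*y,O[1]+s*x+c*y,z]
def F(p):
    c,s=np.cos(np.radians(YAW)),np.sin(np.radians(YAW));d=np.array(p[:2])-O
    return np.r_[c*d[0]+s*d[1],-s*d[0]+c*d[1],p[2]]
E
python3 - <<'E'
from h import *
togo(W(.097,.108,.12),-166)
togo(W(.097,.108,.078),-166)
s=load('wrist');C=cloud(s);q=.7
for v in(165,200,241,290):
  for u in (395,405,440,447): print(u,v,F(C[int(v*q),int(u*q)]).round(4))
E
```

```text
shift [-0.6669  0.4042  1.0459] turn [-0.     -0.      0.0021] tcp [0.4174 0.2722 0.3292] [-1.7999e+02 -1.0000e-02 -1.6524e+02]
shift [-0.6669  0.4042  1.2559] turn [-0.     -0.      0.0021] tcp [0.4174 0.2722 0.3292] [-1.7999e+02 -1.0000e-02 -1.6524e+02]
395 165 [-0.028  -0.0703  0.0681]
405 165 [-0.0372 -0.0701  0.072 ]
440 165 [-0.0684 -0.0692  0.089 ]
447 165 [-0.0735 -0.0693  0.0885]
395 200 [-0.028  -0.0381  0.0652]
405 200 [-0.0376 -0.0381  0.0573]
440 200 [-0.0693 -0.0386  0.0888]
447 200 [-0.075  -0.0386  0.0833]
395 241 [-0.0281 -0.0003  0.0664]
405 241 [-0.0379  0.0006  0.0568]
440 241 [-0.0702 -0.0032  0.0908]
447 241 [-0.0342 -0.0425  0.4728]
395 290 [-0.0283  0.0491  0.0677]
405 290 [-0.0384  0.0514  0.057 ]
440 290 [-0.0721  0.0447  0.0857]
447 290 [-0.0871  0.064  -0.    ]
```

```bash
python3 -m handwheel '[[[-0.667,0.404,0.5],[0,0,0.002]],[[-0.667,0.404,0.5],[0,0,0.002]],[[-0.667,0.404,0.5],[0,0,0.002]],[[-0.667,0.404,0.5],[0,0,0.002]],[[-0.667,0.404,0.5],[0,0,0.002]]]' 1 | tail -4;  python3 -m handwheel '[[[0,0,0.54],[0,0,0]],[[0,0,0.54],[0,0,0]],[[0,0,0.54],[0,0,0]],[[0,0,0.54],[0,0,0]],[[0,0,0.54],[0,0,0]]]'
python3 - <<'E'
from h import *
togo(W(.097,.108,.078),-166)
s=snap('side');cv2.imwrite('pics/s2.png',cv2.resize(s['color'][180:330,180:380,::-1],(800,600)))
E
```

```text
tool_pos: [0.5273, 0.3859, 0.2246]
orientation: [-179.9, -0.2, -166.0]
force: [-0.5, 0.3, -0.6]
opening: 0.0597
clock: 2.3
tool_pos: [0.5259, 0.3837, 0.1203]
orientation: [-179.9, -0.1, -166.0]
force: [1.0, -0.3, 1.5]
opening: 0.0268
shift [-0.0006  0.0037  0.2115] turn [-0.0004 -0.0004 -0.    ] tcp [0.5259 0.3837 0.1203] [-1.7986e+02 -1.3000e-01 -1.6600e+02]
```

View pics/s2.png

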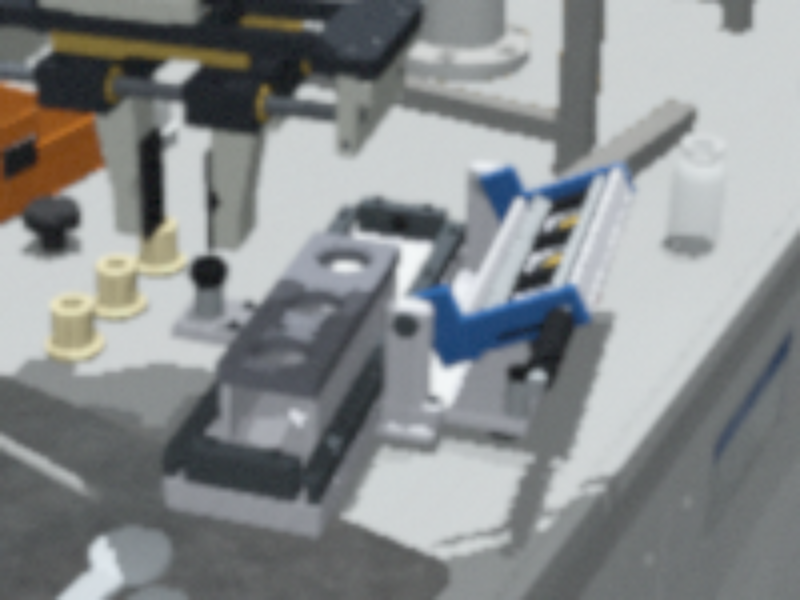

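The side view shows the leaf raised about 25° off its rest, at crop (440–630, 170–350). The gripper is above and ahead of the knob at (208,272). I'll descend and push the carriage.

```bash
python3 -m handwheel '[[[0,0,0],[0,0,0]],[[0,0,0.1],[0,0,0]],[[0,0,0.21],[0,0,0]],[[0,0,0.21],[0,0,0]],[[0,0,0.21],[0,0,0]]]' 1 ; python3 -m handwheel '[[[0,-0.04,0],[0,0,0]],[[0,-0.08,0],[0,0,0]],[[0,-0.12,0],[0,0,0]],[[0,-0.16,0],[0,0,0]],[[0,-0.2,0],[0,0,0]]]'; python3 -m handwheel '[[[0,-0.04,0],[0,0,0]],[[0,-0.08,0],[0,0,0]],[[0,-0.12,0],[0,0,0]],[[0,-0.14,0],[0,0,0]],[[0,-0.14,0],[0,0,0]]]';  python3 - <<'E'
from h import *
togo(W(.097,.019,.078),-166)
E
```

```text
clock: 2.77
tool_pos: [0.5266, 0.3843, 0.0807]
orientation: [180.0, 0.0, -166.1]
force: [0.8, 0.7, 0.2]
opening: 0.0005
clock: 3.18
tool_pos: [0.5366, 0.3448, 0.0805]
orientation: [179.9, 0.1, -166.1]
force: [-0.2, 3.2, 2.2]
opening: 0.0007
clock: 3.6
tool_pos: [0.5426, 0.3165, 0.0791]
orientation: [-180.0, -0.1, -166.2]
force: [-0.7, 0.6, -0.2]
opening: 0.0002
shift [-0.0007 -0.0953  0.0057] turn [-0.0001 -0.0002 -0.0005] tcp [0.5426 0.3165 0.0791] [-1.7996e+02 -6.0000e-02 -1.6618e+02]
```

```bash
python3 -m handwheel '[[[0,-0.03,0],[0,0,0]],[[0,-0.05,0],[0,0,0]],[[0,-0.06,0],[0,0,0]],[[0,-0.07,0],[0,0,0]],[[0,-0.07,0],[0,0,0]]]' ; python3 -m handwheel '[[[0,-0.01,0],[0,0,0]],[[0,-0.015,0],[0,0,0]],[[0,-0.02,0],[0,0,0]],[[0,-0.025,0],[0,0,0]],[[0,-0.025,0],[0,0,0]]]'
python3 - <<'E'
from h import *
togo(W(.097,.019,.078),-166)
E
python3 -m handwheel '[[[0,-0.005,0],[0,0,0]],[[0,-0.01,0],[0,0,0]],[[0,-0.015,0],[0,0,0]],[[0,-0.02,0],[0,0,0]],[[0,-0.02,0],[0,0,0]]]'
python3 - <<'E'
from h import *
togo(W(.097,.019,.078),-166)
s=snap('side');cv2.imwrite('pics/s3.png',cv2.resize(s['color'][180:330,180:380,::-1],(800,600)))
E
```

```text
clock: 4.02
tool_pos: [0.5458, 0.3038, 0.0791]
orientation: [-180.0, -0.0, -166.1]
force: [0.5, 0.2, 0.1]
opening: 0.0003
clock: 4.43
tool_pos: [0.5471, 0.2993, 0.0793]
orientation: [-180.0, -0.0, -166.1]
force: [-0.8, -0.5, -1.6]
opening: 0.0008
shift [ 0.0007 -0.0066  0.0066] turn [-0.     -0.     -0.0003] tcp [0.5471 0.2993 0.0793] [-1.7999e+02 -1.0000e-02 -1.6612e+02]
clock: 4.85
tool_pos: [0.5482, 0.2965, 0.0795]
orientation: [179.9, 0.1, -166.1]
force: [-1.1, 4.1, -0.2]
opening: 0.0008
shift [0.0026 0.0085 0.0076] turn [ 0.0002  0.0001 -0.0003] tcp [0.5482 0.2965 0.0795] [ 1.7992e+02  5.0000e-02 -1.6612e+02]
```

```bash
python3 -m handwheel '[[[0,-0.005,0],[0,0,0]],[[0,-0.01,0],[0,0,0]],[[0,-0.015,0],[0,0,0]],[[0,-0.02,0],[0,0,0]],[[0,-0.02,0],[0,0,0]]]'; python3 -m handwheel '[[[0,-0.005,0],[0,0,0]],[[0,-0.01,0],[0,0,0]],[[0,-0.015,0],[0,0,0]],[[0,-0.015,0],[0,0,0]],[[0,-0.015,0],[0,0,0]]]';python3 - <<'E'
from h import *
togo(W(.097,.019,.078),-166)
E
```

```text
clock: 5.32
tool_pos: [0.5494, 0.2953, 0.0802]
orientation: [179.7, 0.2, -166.1]
force: [-5.5, 13.9, 1.2]
opening: 0.0006
clock: 5.73
tool_pos: [0.5495, 0.2949, 0.0803]
orientation: [179.6, 0.3, -166.1]
force: [-12.2, 23.3, 1.3]
opening: 0.0002
shift [0.0071 0.0175 0.0116] turn [ 0.0012  0.0007 -0.0001] tcp [0.5495 0.2949 0.0803] [ 179.55    0.27 -166.05]
```

```bash
python3 -m handwheel '[[[0,0.05,0],[0,0,0]],[[0,0.08,0],[0,0,0]],[[0,0.08,-0.4],[0,0,0]],[[0,0.08,-0.8],[0,0,0]],[[0,0.08,-0.8],[0,0,0]]]'; python3 -m handwheel '[[[0,0.08,0],[0,0,0]],[[0,0.08,-0.2],[0,0,0]],[[0,0.08,-0.2],[0,0,0]],[[0,0.08,-0.2],[0,0,0]]]'
python3 - <<'E'
from h import *
togo(W(-.068,.102,.13),-166)
s=snap('wrist');cv2.imwrite('pics/w2.png',cv2.resize(s['color'][:,:,::-1],(800,600)))
E
```

```text
clock: 6.15
tool_pos: [0.5454, 0.3032, 0.205]
orientation: [-179.9, -0.2, -166.1]
force: [0.8, 0.8, 0.5]
opening: 0.0006
clock: 6.48
tool_pos: [0.5431, 0.3201, 0.2469]
orientation: [179.9, 0.2, -166.1]
force: [-1.0, 0.1, -1.1]
opening: 0.0004
shift [0.8338 0.3001 0.5817] turn [ 0.0002  0.0006 -0.0003] tcp [0.5431 0.3201 0.2469] [ 179.93    0.21 -166.11]
```

View pics/w2.png

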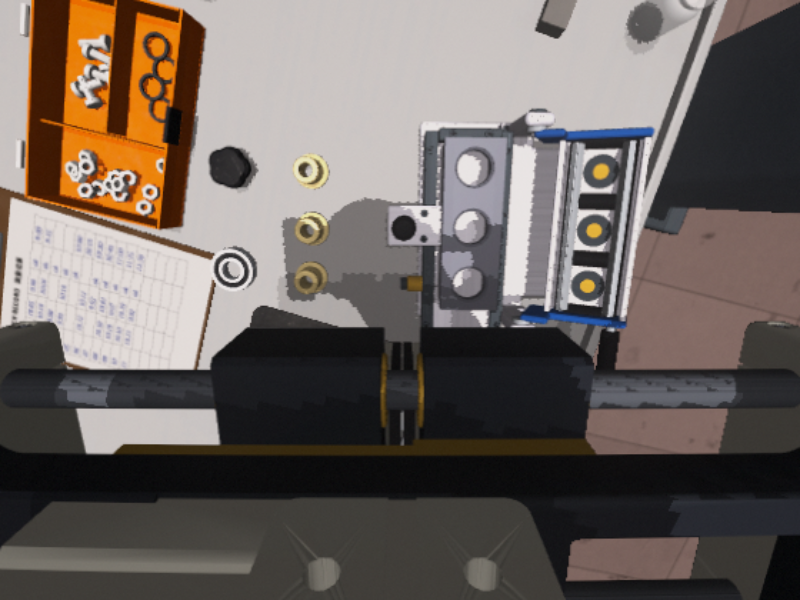

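The wrist view shows the carriage at its right-hand end. The knob is at (404,229), the holes at (473,168), (470,226) and (468,282), and the bushes at (310,171), (310,229) and (309,278).

Run:
```python
from h import *
s=load('wrist');C=cloud(s);q=.7
g=lambda u,v,z:plane(s,u*q,v*q,z)
for n,u,v,z in[('knob',404,228,.08),('h0',473,168,.069),('h1',470,226,.069),('h2',468,282,.069),('b1',310,170,.027),('b2',310,228,.027),('b3',309,277,.027),('postR',540,117,.075)]:
    P=g(u,v,z);print(n,P.round(4),F(P).round(4), C[int(v*q),int(u*q)].round(4))
# carriage top mask extent
f=np.apply_along_axis(lambda p:F(p),2,C)
m=(abs(f[...,2]-.069)<.003)&(f[...,0]>.01)&(f[...,0]<.08)&(abs(f[...,1])<.12)
print('carriage',np.percentile(f[m],[1,50,99],axis=0).round(4))
m=(abs(f[...,2]-.075)<.003)&(abs(f[...,0])<.02)&(f[...,1]<-.06)&(f[...,1]>-.1)
print('post',m.sum(),np.percentile(f[m],[1,50,99],axis=0).round(4))
for b in((.6406,.2537),(.632,.303),(.6235,.347)):
    m=(abs(C[...,2]-.026)<.003)&(np.hypot(C[...,0]-b[0],C[...,1]-b[1])<.016)
    P=C[m];print(m.sum(),((P.min(0)+P.max(0))/2).round(4),P.mean(0).round(4))
```

```text
knob [0.5525 0.2774 0.08  ] [ 0.097  -0.0023  0.08  ] [0.5535 0.2769 0.0814]
h0 [0.5135 0.2235 0.069 ] [ 0.0462 -0.0451  0.069 ] [0.5078 0.2188 0.0268]
h1 [0.5039 0.2646 0.069 ] [ 0.0468 -0.0029  0.069 ] [0.4967 0.2657 0.0272]
h2 [0.4933 0.3068 0.069 ] [0.0467 0.0406 0.069 ] [0.4855 0.3133 0.0271]
b1 [0.6391 0.2536 0.027 ] [ 0.1753 -0.0463  0.027 ] [ 6.454e-01  2.523e-01 -5.000e-04]
b2 [0.6301 0.3007 0.027 ] [0.1779 0.0016 0.027 ] [ 0.6356  0.3035 -0.0008]
b3 [0.6228 0.3432 0.027 ] [0.1812 0.0446 0.027 ] [0.6238 0.3427 0.0248]
postR [0.4781 0.1795 0.075 ] [ 0.0012 -0.0792  0.075 ] [0.4779 0.1782 0.073 ]
carriage [[ 0.0232 -0.0666  0.0663]
 [ 0.0448 -0.0095  0.0683]
 [ 0.0675  0.0623  0.0703]]
post 305 [[-0.018  -0.0842  0.0721]
 [-0.0009 -0.0757  0.0739]
 [ 0.0106 -0.0658  0.0778]]
202 [0.6434 0.2537 0.0256] [0.6434 0.2535 0.026 ]
188 [0.633  0.3035 0.0259] [0.6328 0.3033 0.026 ]
174 [0.6251 0.3482 0.0258] [0.6247 0.348  0.0259]
```

```bash
sed -i 's/^O=.*/O=np.array([.4587,.2550])/' h.py; python3 -m handwheel '[[[0.83,0.3,0],[0,0,0]],[[0.83,0.3,0.1],[0,0,0]],[[0.83,0.3,0.2],[0,0,0]],[[0.83,0.3,0.4],[0,0,0]],[[0.83,0.3,0.55],[0,0,0]]]'; python3 -m handwheel '[[[0,0,0.1],[0,0,0]],[[0,0,0.2],[0,0,0]],[[0,0,0.25],[0,0,0]],[[0,0,0.25],[0,0,0]]]'
python3 - <<'E'
from h import *
togo(W(-.066,.101,.066),-166)
E
```

```text
clock: 6.95
tool_pos: [0.3741, 0.3374, 0.1558]
orientation: [179.9, 0.1, -166.1]
force: [0.3, 0.4, -1.1]
opening: 0.0004
clock: 7.28
tool_pos: [0.3749, 0.3353, 0.1025]
orientation: [-179.8, -0.2, -166.2]
force: [0.3, -0.2, 0.2]
opening: 0.0005Traceback (most recent call last):
  File "<stdin>", line 2, in <module>
  File "h.py", line 35, in W
    c,s=np.cos(np.radians(YAW)),np.sin(np.radians(YAW))
                          ^^^
NameError: name 'YAW' is not defined
```

```bash
sed -i 's/^O=.*/O=np.array([.4587,.2550]);YAW=14./' h.py; python3 -m handwheel '[[[0,0,0.04],[0,0,0]],[[0,0,0.08],[0,0,0]],[[0,0,0.12],[0,0,0]],[[0,0,0.15],[0,0,0]],[[0,0,0.17],[0,0,0]]]';python3 -m handwheel '[[[0,0,0.01],[0,0,0]],[[0,0,0.02],[0,0,0]],[[0,0,0.025],[0,0,0]],[[0,0,0.03],[0,0,0]],[[0,0,0.03],[0,0,0]]]'
python3 - <<'E'
from h import *
togo(W(-.066,.101,.066),-166)
E
```

```text
clock: 7.7
tool_pos: [0.3764, 0.3377, 0.0709]
orientation: [180.0, 0.1, -166.1]
force: [2.7, -0.7, 2.2]
opening: 0.0005
clock: 8.12
tool_pos: [0.3764, 0.3379, 0.0659]
orientation: [180.0, 0.1, -166.1]
force: [3.5, -1.4, 5.2]
opening: 0.0005
shift [ 0.0312  0.0032 -0.0006] turn [ 0.0001  0.0002 -0.0003] tcp [0.3764 0.3379 0.0659] [ 1.7996e+02  7.0000e-02 -1.6610e+02]
```

```bash
python3 -m handwheel '[[[0,0,0.01],[0,0,0]],[[0,0,0.015],[0,0,0]],[[0,0,0.02],[0,0,0]],[[0,0,0.02],[0,0,0]],[[0,0,0.02],[0,0,0]]]'; python3 -m handwheel '[[[0,0,0.01],[0,0,0]],[[0,0,0.015],[0,0,0]],[[0,0,0.015],[0,0,0]]]'
```

```text
clock: 8.53
tool_pos: [0.3768, 0.3382, 0.0648]
orientation: [179.9, 0.2, -166.0]
force: [-6.5, -7.8, 38.7]
opening: 0.0006
clock: 8.78
tool_pos: [0.3769, 0.3383, 0.0642]
orientation: [179.9, 0.2, -166.0]
force: [-15.6, -13.0, 67.9]
opening: 0.0009
```

```bash
python3 -m handwheel '[[[0,0,-0.1],[0,0,0]],[[0,0,-0.3],[0,0,0]],[[0,0,-0.5],[0,0,0]],[[0,0,-0.7],[0,0,0]],[[0,0,-0.7],[0,0,0]]]' 0.1
python3 - <<'E'
from h import *
s=snap('wrist');cv2.imwrite('pics/w3.png',cv2.resize(s['color'][:300,100:500,::-1],(800,600),interpolation=cv2.INTER_CUBIC))
togo(W(.178,.09,.2),-166)
E
```

```text
clock: 9.2
tool_pos: [0.3778, 0.3401, 0.2061]
orientation: [179.6, 0.5, -166.0]
force: [0.6, 1.8, 0.6]
opening: 0.028
shift [-1.1862 -0.0559  0.0184] turn [ 0.0009  0.0008 -0.0003] tcp [0.3767 0.3392 0.2025] [ 179.66    0.29 -166.1 ]
```

View pics/w3.png

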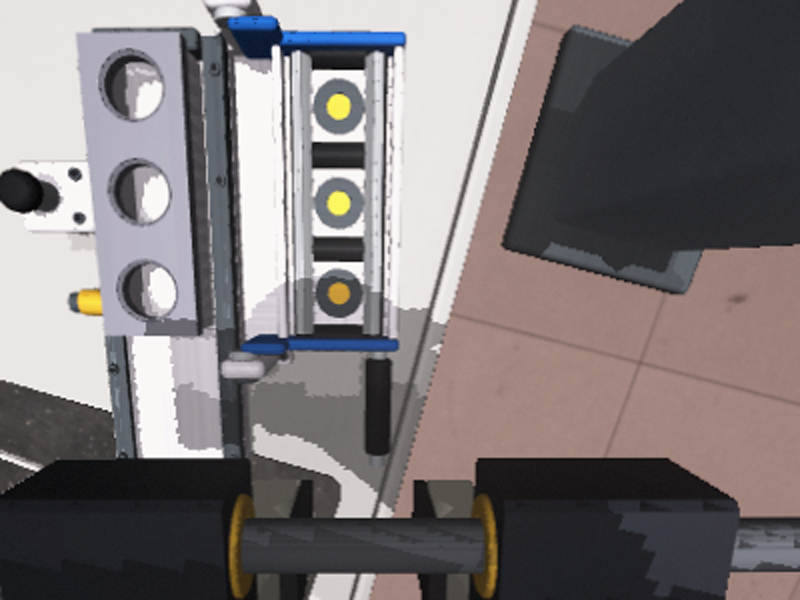

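Leaf is now level on its rests. Pocket centres are at crop (339,106), (338,203) and (339,293); carriage holes are at (133,86), (139,191) and (147,290).

```bash
python3 - <<'E'
from h import *
s=load('wrist');C=cloud(s)
g=lambda u,v,z:plane(s,100+u/2-.25,v/2-.25,z)
for n,u,v,z in[('p0',339,106,.041),('p1',338,203,.041),('p2',339,293,.041),('h0',133,86,.069),('h1',139,191,.069),('h2',147,290,.069),('cheekR',345,38,.065),('cheekL',345,345,.065),('barEnd',377,455,.045),('barstart',377,360,.045)]:
    P=g(u,v,z);print(n,P.round(4),F(P).round(4), F(C[int(v/2),100+int(u/2)]).round(4))
E
python3 -m handwheel '[[[-0.6,0,0],[0,0,0]],[[-0.6,0,0],[0,0,0]],[[-0.6,0,0],[0,0,0]]]' 0.1;python3 -m handwheel '[[[-0.586,0.1,0],[0,0,0]],[[-0.586,0.1,0],[0,0,0]],[[-0.586,0.1,0],[0,0,0]],[[-0.586,0.1,0],[0,0,0]]]' 0.1;  python3 - <<'E'
from h import *
s=snap('wrist');cv2.imwrite('pics/w4.png',cv2.resize(s['color'][:300,100:500,::-1],(800,600),interpolation=cv2.INTER_CUBIC))
E
```

```text
p0 [0.4252 0.203  0.041 ] [-0.0451 -0.0423  0.041 ] [-0.0448 -0.0424  0.0397]
p1 [0.4155 0.2461 0.041 ] [-0.0441  0.0018  0.041 ] [-0.0444  0.0015  0.0406]
p2 [0.4048 0.2886 0.041 ] [-0.0442  0.0457  0.041 ] [-0.0439  0.0454  0.0415]
h0 [0.5115 0.2229 0.069 ] [ 0.0434 -0.044   0.069 ] [ 0.0588 -0.0552  0.0275]
h1 [0.5023 0.265  0.069 ] [ 0.0447 -0.0008  0.069 ] [ 0.06   -0.0061  0.0281]
h2 [0.492  0.3077 0.069 ] [0.045  0.0431 0.069 ] [0.0612 0.0447 0.026 ]
cheekR [0.4265 0.1817 0.065 ] [-0.049  -0.0633  0.065 ] [-0.0484 -0.0665  0.055 ]
cheekL [0.3953 0.3109 0.065 ] [-0.048   0.0695  0.065 ] [-0.0474  0.0704  0.0557]
barEnd [0.3644 0.3677 0.045 ] [-0.0642  0.1321  0.045 ] [-0.0638  0.1298  0.0515]
barstart [0.3773 0.317  0.045 ] [-0.0639  0.0799  0.045 ] [-0.0636  0.0795  0.0495]
clock: 9.5
tool_pos: [0.4932, 0.3664, 0.1977]
orientation: [180.0, -0.1, -166.1]
force: [-0.5, 1.8, 1.1]
opening: 0.0391
clock: 9.83
tool_pos: [0.6051, 0.4144, 0.1934]
orientation: [-179.8, -0.2, -166.2]
force: [-0.3, -0.4, -1.2]
opening: 0.0394
```

View pics/w4.png

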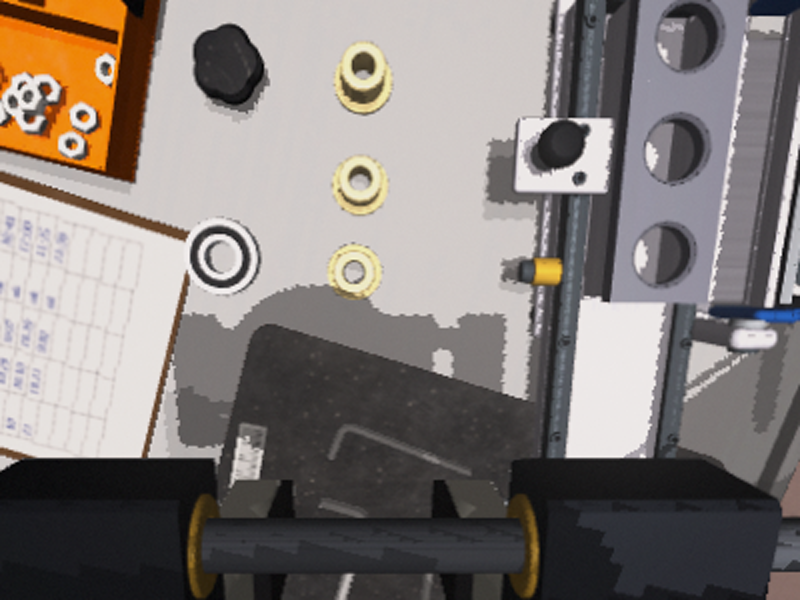

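The wrist view shows the bush tops at crop (364,64), (359,179) and (354,270). The star knob is at (228,62) and the bearing at (223,256).

```bash
sed -i 's/^O=.*/O=np.array([.4593,.2556]);YAW=13.4/' h.py
python3 - <<'E'
from h import *
s=load('wrist');C=cloud(s)
g=lambda u,v,z:plane(s,100+u/2-.25,v/2-.25,z)
for n,u,v,z in[('b1',364,64,.027),('b2',359,179,.027),('b3',354,270,.027)]:
    P=g(u,v,z)
    m=(abs(C[...,2]-.0265)<.002)&(np.hypot(C[...,0]-P[0],C[...,1]-P[1])<.02)
    Q=C[m];print(n,P.round(4), m.sum(),((Q.min(0)+Q.max(0))/2).round(4),(Q.max(0)-Q.min(0)).round(4))
    togo(np.r_[P[:2],.030],-166.5)
print([np.round(W(-.045,y,.071),4) for y in(-.043,.001,.045)])
E
```

```text
b1 [0.6434 0.2536 0.027 ] 294 [0.6438 0.2542 0.0264] [0.0208 0.0212 0.0037]
shift [-0.0117 -0.8232  0.8203] turn [-0.0004 -0.0008  0.0007] tcp [0.6027 0.4136 0.1937] [-179.86   -0.28 -166.24]
b2 [0.6335 0.3044 0.027 ] 277 [0.633  0.3038 0.0264] [0.0216 0.0209 0.0038]
shift [-0.0239 -0.565   0.8196] turn [-0.0004 -0.0008  0.0007] tcp [0.6027 0.4136 0.1937] [-179.86   -0.28 -166.24]
b3 [0.6256 0.3476 0.027 ] 258 [0.6252 0.3485 0.0265] [0.0217 0.0217 0.004 ]
shift [-0.0369 -0.3454  0.819 ] turn [-0.0004 -0.0008  0.0007] tcp [0.6027 0.4136 0.1937] [-179.86   -0.28 -166.24]
[array([0.4255, 0.2033, 0.071 ]), array([0.4153, 0.2461, 0.071 ]), array([0.4051, 0.2889, 0.071 ])]
```

```bash
python3 -m handwheel '[[[-0.037,-0.345,0],[0,0,0]],[[-0.037,-0.345,0.2],[0,0,0]],[[-0.037,-0.345,0.4],[0,0,0]],[[-0.037,-0.345,0.6],[0,0,0]],[[-0.037,-0.345,0.6],[0,0,0]]]'
python3 - <<'E'
from h import *
togo([.6254,.3480,.030],-166.5)
E
```

```text
clock: 10.3
tool_pos: [0.6196, 0.3442, 0.0691]
orientation: [-179.7, -0.8, -166.3]
force: [-1.3, -1.4, -1.8]
opening: 0.0394
shift [-0.0355  0.0126  0.1952] turn [-0.0007 -0.0021  0.0006] tcp [0.6196 0.3442 0.0691] [-179.74   -0.77 -166.28]
```

```bash
python3 -m handwheel '[[[0,0,0],[0,0,0]],[[0,0,0],[0,0,0]]]'
python3 - <<'E'
from h import *
togo([.6254,.3480,.030],-166.5)
E
```

```text
clock: 10.47
tool_pos: [0.6254, 0.3493, 0.08]
orientation: [-180.0, 0.1, -166.1]
force: [0.9, 0.6, 0.8]
opening: 0.0392
shift [ 0.0021 -0.0061  0.2499] turn [-0.      0.0002  0.0012] tcp [0.6254 0.3493 0.08  ] [-1.7999e+02  7.0000e-02 -1.6605e+02]
```

```bash
python3 -m handwheel '[[[0,-0.006,0.08],[0,0,0]],[[0,-0.006,0.16],[0,0,0]],[[0,-0.006,0.22],[0,0,0]],[[0,-0.006,0.25],[0,0,0]],[[0,-0.006,0.25],[0,0,0]]]'; python3 -m handwheel '[[[0,0,0],[0,0,0]],[[0,0,0],[0,0,0]],[[0,0,0],[0,0,0]],[[0,0,0],[0,0,0]]]' 1;  python3 -m handwheel '[[[0,0,0],[0,0,0]],[[0,0,-0.1],[0,0,0]],[[0,0,-0.2],[0,0,0]],[[0,0,-0.4],[0,0,0]],[[0,0,-0.5],[0,0,0]]]';  python3 -m handwheel '[[[0,0,-0.1],[0,0,0]],[[0,0,-0.1],[0,0,0]]]'
python3 - <<'E'
from h import *
togo(W(-.045,.045,.12),-166.5)
E
```

```text
clock: 10.88
tool_pos: [0.6252, 0.3477, 0.0284]
orientation: [-180.0, -0.0, -166.1]
force: [-0.0, 0.7, -0.1]
opening: 0.0395
clock: 11.22
tool_pos: [0.6258, 0.3478, 0.0293]
orientation: [180.0, 0.1, -166.1]
force: [-0.8, 0.1, 2.7]
opening: 0.0205
clock: 11.63
tool_pos: [0.6265, 0.3478, 0.1321]
orientation: [180.0, 0.2, -166.1]
force: [1.0, 0.5, 0.5]
opening: 0.0208
clock: 11.8
tool_pos: [0.6274, 0.3486, 0.1538]
orientation: [179.8, 0.4, -166.1]
force: [1.0, 0.4, 0.1]
opening: 0.0208
shift [ 1.1518 -0.0226  0.161 ] turn [0.0004 0.0011 0.0012] tcp [0.6274 0.3486 0.1538] [ 179.85    0.41 -166.09]
```

```bash
python3 -m handwheel '[[[0.2,0,0],[0,0,0]],[[0.4,0,0],[0,0,0]],[[0.6,0,0],[0,0,0]],[[0.8,0,0],[0,0,0]],[[0.95,-0.02,0],[0,0,0]]]'; python3 -m handwheel '[[[0.1,0,0],[0,0,0]],[[0.18,0,0],[0,0,0]],[[0.2,0,0],[0,0,0]],[[0.2,0,0],[0,0,0]],[[0.2,0,0],[0,0,0]]]'
python3 - <<'E'
from h import *
togo(W(-.045,.045,.07),-166.5)
s=snap('wrist');cv2.imwrite('pics/w5.png',cv2.resize(s['color'][:300,100:500,::-1],(800,600),interpolation=cv2.INTER_CUBIC))
E
```

```text
clock: 12.22
tool_pos: [0.4391, 0.2966, 0.1477]
orientation: [-180.0, -0.1, -166.1]
force: [-0.1, 0.2, -0.7]
opening: 0.0207
clock: 12.63
tool_pos: [0.4036, 0.2888, 0.1485]
orientation: [180.0, 0.0, -166.1]
force: [-0.6, 0.6, -1.5]
opening: 0.021
shift [-0.0074 -0.0011  0.3926] turn [0.0001 0.0001 0.0012] tcp [0.4036 0.2888 0.1485] [ 1.7998e+02  5.0000e-02 -1.6608e+02]
```

```bash
python3 -m handwheel '[[[-0.007,0,0.1],[0,0,0.001]],[[-0.007,0,0.2],[0,0,0.001]],[[-0.007,0,0.3],[0,0,0.001]],[[-0.007,0,0.32],[0,0,0.001]],[[-0.007,0,0.32],[0,0,0.001]]]'
python3 - <<'E'
from h import *
togo(W(-.045,.045,.07),-166.5)
E
python3 -m handwheel '[[[0,0,0.01],[0,0,0]],[[0,0,0.02],[0,0,0]],[[0,0,0.03],[0,0,0]],[[0,0,0.04],[0,0,0]],[[0,0,0.05],[0,0,0]]]'; python3 -m handwheel '[[[0,0,0.01],[0,0,0]],[[0,0,0.015],[0,0,0]],[[0,0,0.02],[0,0,0]],[[0,0,0.025],[0,0,0]],[[0,0,0.025],[0,0,0]]]'
```

```text
clock: 13.1
tool_pos: [0.4047, 0.288, 0.0828]
orientation: [-179.9, -0.1, -166.5]
force: [-0.9, -0.3, 0.1]
opening: 0.0205
shift [-0.0034  0.0043  0.0639] turn [-0.0004 -0.0004 -0.    ] tcp [0.4047 0.288  0.0828] [-1.7986e+02 -1.4000e-01 -1.6652e+02]
clock: 13.52
tool_pos: [0.405, 0.2893, 0.075]
orientation: [179.9, 0.1, -166.5]
force: [0.3, 0.8, 0.9]
opening: 0.0207
clock: 13.93
tool_pos: [0.4045, 0.2885, 0.0701]
orientation: [-180.0, 0.0, -166.4]
force: [-2.3, -2.9, 11.6]
opening: 0.0202
```

```bash
python3 -m handwheel '[[[0,0,0.01],[0,0,0]],[[0,0,0.015],[0,0,0]],[[0,0,0.015],[0,0,0]]]'; python3 -m handwheel '[[[0,0,0.01],[0,0,0]],[[0,0,0.015],[0,0,0]],[[0,0,0.015],[0,0,0]]]'
```

```text
clock: 14.18
tool_pos: [0.4046, 0.2886, 0.069]
orientation: [-180.0, 0.1, -166.4]
force: [-11.6, -6.9, 35.2]
opening: 0.0208
clock: 14.43
tool_pos: [0.4046, 0.2887, 0.0673]
orientation: [180.0, 0.1, -166.4]
force: [-16.5, -7.4, 50.5]
opening: 0.0205
```

```bash
python3 -m handwheel '[[[0,0,-0.02],[0,0,0]],[[0,0,-0.03],[0,0,0]],[[0,0,-0.03],[0,0,0]]]'; python3 -m handwheel '[[[0,0,0],[0,0,0]],[[0,0,0],[0,0,0]],[[0,0,-0.1],[0,0,0]],[[0,0,-0.2],[0,0,0]],[[0,0,-0.25],[0,0,0]]]' 0.3; python3 -m handwheel '[[[0,0,-0.05],[0,0,0]],[[0,0,-0.05],[0,0,0]],[[0,0,-0.05],[0,0,0]],[[0,0,-0.05],[0,0,0]]]' 1;python3 - <<'E'
from h import *
togo(W(-.045,.045,.082),-166.5)
s=snap('wrist');cv2.imwrite('pics/w6.png',cv2.resize(s['color'][:300,100:500,::-1],(800,600),interpolation=cv2.INTER_CUBIC))
s=snap('side');cv2.imwrite('pics/s6.png',cv2.resize(s['color'][180:330,180:380,::-1],(800,600),interpolation=cv2.INTER_CUBIC))
E
```

```text
clock: 14.68
tool_pos: [0.4041, 0.2885, 0.069]
orientation: [180.0, -0.0, -166.5]
force: [0.3, 0.3, -3.7]
opening: 0.0212
clock: 15.1
tool_pos: [0.405, 0.2892, 0.1208]
orientation: [180.0, 0.1, -166.5]
force: [-0.0, 0.7, -0.5]
opening: 0.0304
clock: 15.43
tool_pos: [0.404, 0.2882, 0.1284]
orientation: [-180.0, -0.1, -166.5]
force: [-0.2, -0.3, -1.3]
opening: 0.0094
shift [-0.0064  0.0026  0.232 ] turn [-0.0001 -0.0002  0.    ] tcp [0.404  0.2882 0.1284] [-1.7996e+02 -6.0000e-02 -1.6649e+02]
```

View pics/s6.png

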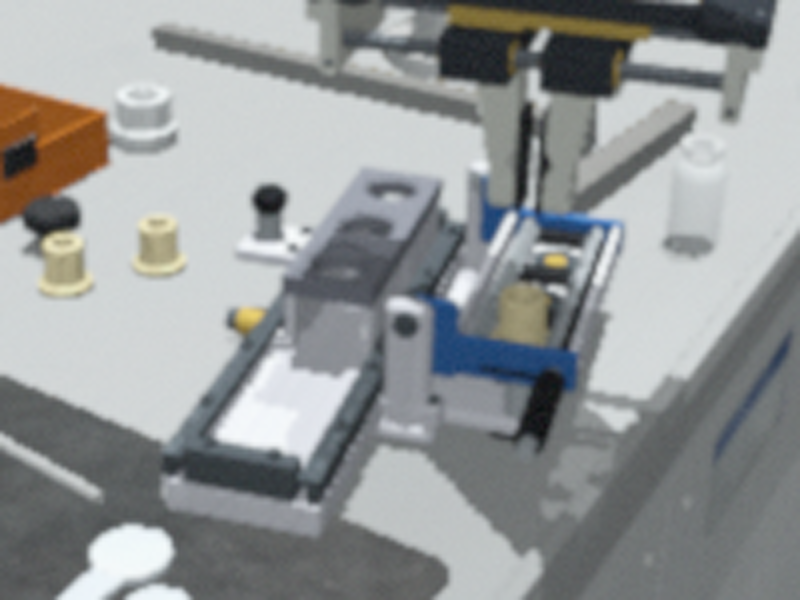

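The bush stands in the left pocket at (522,315). Bush b2 has been knocked aside, now at (65,262). I'll press the placed bush on top to make sure it is seated.

```bash
python3 -m handwheel '[[[0,0,0.1],[0,0,0]],[[0,0,0.18],[0,0,0]],[[0,0,0.21],[0,0,0]],[[0,0,0.225],[0,0,0]],[[0,0,0.235],[0,0,0]]]' 1; python3 -m handwheel '[[[0,0,0.005],[0,0,0]],[[0,0,0.01],[0,0,0]],[[0,0,0.015],[0,0,0]],[[0,0,0.015],[0,0,0]]]'; python3 -m handwheel '[[[0,0,-0.1],[0,0,0]],[[0,0,-0.3],[0,0,0]],[[0,0,-0.5],[0,0,0]],[[0,0,-0.6],[0,0,0]],[[0,0,-0.6],[0,0,0]]]' 0.1;  python3 - <<'E'
from h import *
togo(W(.178,.08,.2),-166.5)
E
```

```text
clock: 15.95
tool_pos: [0.4042, 0.288, 0.0821]
orientation: [-179.9, -0.1, -166.5]
force: [-7.5, -4.3, 20.8]
opening: 0.0002
clock: 16.28
tool_pos: [0.4044, 0.2881, 0.082]
orientation: [-180.0, 0.0, -166.4]
force: [-10.4, -7.7, 29.1]
opening: 0.0004
clock: 16.7
tool_pos: [0.4066, 0.2909, 0.2055]
orientation: [179.7, 0.5, -166.4]
force: [0.0, 0.1, 1.1]
opening: 0.0283
shift [-1.1056  0.1635  0.0377] turn [0.0009 0.0013 0.0002] tcp [0.4066 0.2909 0.2055] [ 179.67    0.48 -166.42]
```

```bash
python3 -m handwheel '[[[-0.2,0,0],[0,0,0]],[[-0.4,0.1,0],[0,0,0]],[[-0.6,0.1,0],[0,0,0]],[[-0.8,0.16,0],[0,0,0]],[[-1,0.16,0],[0,0,0]]]' 0.1; python3 -m handwheel '[[[-0.1,0,0],[0,0,0]],[[-0.1,0,0],[0,0,0]],[[-0.1,0,0],[0,0,0]],[[-0.1,0,0],[0,0,0]]]'
python3 - <<'E'
from h import *
s=snap('wrist');cv2.imwrite('pics/w7.png',cv2.resize(s['color'][:300,100:500,::-1],(800,600),interpolation=cv2.INTER_CUBIC))
E
```

```text
clock: 17.12
tool_pos: [0.593, 0.3682, 0.1995]
orientation: [180.0, 0.0, -166.4]
force: [-0.6, 0.7, 0.2]
opening: 0.0395
clock: 17.45
tool_pos: [0.6105, 0.3708, 0.1989]
orientation: [-180.0, -0.0, -166.5]
force: [-1.1, -0.2, 0.3]
opening: 0.0393
```

View pics/w7.png

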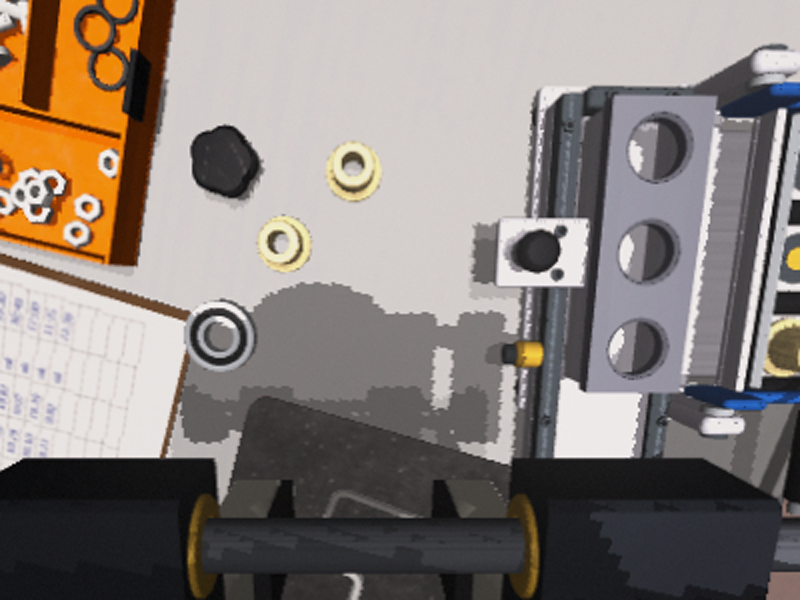

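Bush b2 is now at crop (282,241) between the star knob (223,162) and the bearing (219,336); b1 is at (353,166). The jaws along fixture x clear both by about 9 mm.

Run:
```python
from h import *
s=load('wrist');C=cloud(s)
g=lambda u,v,z:plane(s,100+u/2-.25,v/2-.25,z)
for n,u,v,z in[('b1',353,166,.027),('b2',282,241,.027)]:
    P=g(u,v,z)
    m=(abs(C[...,2]-.0265)<.002)&(np.hypot(C[...,0]-P[0],C[...,1]-P[1])<.02)
    Q=C[m];c=(Q.min(0)+Q.max(0))/2;print(n,P.round(4), m.sum(),c.round(4),(Q.max(0)-Q.min(0)).round(4))
    togo([(P[0]+c[0])/2,(P[1]+c[1])/2,.030],-166.5)
```

```text
b1 [0.6432 0.2552 0.027 ] 269 [0.6434 0.2541 0.0262] [0.0214 0.0207 0.0033]
shift [-0.0251 -0.6044  0.8474] turn [ 0.     -0.      0.0001] tcp [0.6102 0.371  0.1995] [ 1.8000e+02 -1.0000e-02 -1.6647e+02]
b2 [0.6706 0.299  0.027 ] 255 [0.6725 0.2996 0.0263] [0.0213 0.0218 0.0036]
shift [-0.2146 -0.4203  0.8474] turn [ 0.     -0.      0.0001] tcp [0.6102 0.371  0.1995] [ 1.8000e+02 -1.0000e-02 -1.6647e+02]
```

```bash
python3 -m handwheel '[[[-0.1,-0.2,0],[0,0,0]],[[-0.215,-0.42,0.15],[0,0,0]],[[-0.215,-0.42,0.35],[0,0,0]],[[-0.215,-0.42,0.5],[0,0,0]],[[-0.215,-0.42,0.55],[0,0,0]]]' 0.1; python3 -m handwheel '[[[0,0,0],[0,0,0]],[[0,0,0],[0,0,0]],[[0,0,0],[0,0,0]]]'
python3 - <<'E'
from h import *
togo([.6715,.2993,.030],-166.5)
E
```

```text
clock: 17.92
tool_pos: [0.6689, 0.2965, 0.0834]
orientation: [-179.9, -0.5, -166.6]
force: [-1.9, 1.1, -1.6]
opening: 0.0393
clock: 18.17
tool_pos: [0.6732, 0.3013, 0.0927]
orientation: [179.9, 0.2, -166.4]
force: [-0.1, 0.3, -0.4]
opening: 0.0397
shift [ 0.012  -0.008   0.3135] turn [0.0002 0.0007 0.0004] tcp [0.6732 0.3013 0.0927] [ 179.94    0.24 -166.37]
```

```bash
python3 -m handwheel '[[[0.005,-0.006,0.1],[0,0,0]],[[0.005,-0.006,0.2],[0,0,0]],[[0.005,-0.006,0.27],[0,0,0]],[[0.005,-0.006,0.305],[0,0,0]],[[0.005,-0.006,0.305],[0,0,0]]]'; python3 -m handwheel '[[[0,0,0],[0,0,0]],[[0,0,0],[0,0,0]],[[0,0,0],[0,0,0]],[[0,0,0],[0,0,0]]]' 1;  python3 -m handwheel '[[[0,0,0],[0,0,0]],[[0,0,-0.1],[0,0,0]],[[0,0,-0.2],[0,0,0]],[[0,0,-0.4],[0,0,0]],[[0,0,-0.55],[0,0,0]]]';  python3 -m handwheel '[[[0,0,-0.03],[0,0,0]],[[0,0,-0.03],[0,0,0]],[[0,0,-0.03],[0,0,0]]]'
python3 - <<'E'
from h import *
togo(W(-.045,.001,.15),-166.5)
E
```

```text
clock: 18.58
tool_pos: [0.6711, 0.2984, 0.0277]
orientation: [-180.0, -0.1, -166.4]
force: [-0.2, -0.0, -0.3]
opening: 0.0393
clock: 18.92
tool_pos: [0.6723, 0.2986, 0.0295]
orientation: [180.0, 0.1, -166.5]
force: [-0.8, 1.0, 2.4]
opening: 0.0208
clock: 19.33
tool_pos: [0.6716, 0.2979, 0.14]
orientation: [-180.0, -0.0, -166.5]
force: [1.2, 1.1, 1.0]
opening: 0.0207
clock: 19.58
tool_pos: [0.6712, 0.298, 0.1441]
orientation: [180.0, -0.0, -166.5]
force: [-0.2, -1.2, -1.1]
opening: 0.0207
shift [ 1.3048  0.0464 -0.0294] turn [ 0.0001 -0.     -0.    ] tcp [0.6712 0.298  0.1441] [ 179.96   -0.   -166.5 ]
```

```bash
python3 -m handwheel '[[[0.2,0,0],[0,0,0]],[[0.4,0,0],[0,0,0]],[[0.6,0,0],[0,0,0]],[[0.8,0.04,0],[0,0,0]],[[0.98,0.046,0],[0,0,0]]]'; python3 -m handwheel '[[[0.15,0,0],[0,0,0]],[[0.28,0,0],[0,0,0]],[[0.325,0,0],[0,0,0]],[[0.325,0,0],[0,0,0]],[[0.325,0,0],[0,0,0]]]';  python3 -m handwheel '[[[0,0,0.1],[0,0,0]],[[0,0,0.2],[0,0,0]],[[0,0,0.23],[0,0,0]],[[0,0,0.23],[0,0,0]],[[0,0,0.23],[0,0,0]]]'
python3 - <<'E'
from h import *
togo(W(-.045,.001,.07),-166.5)
E
```

```text
clock: 20.0
tool_pos: [0.4758, 0.2598, 0.1419]
orientation: [-179.9, -0.2, -166.5]
force: [-0.9, 0.4, 0.0]
opening: 0.0205
clock: 20.42
tool_pos: [0.4155, 0.246, 0.1437]
orientation: [-180.0, -0.0, -166.4]
force: [0.7, 0.7, -0.5]
opening: 0.0209
clock: 20.83
tool_pos: [0.4163, 0.246, 0.0979]
orientation: [-179.9, -0.1, -166.5]
force: [0.7, 0.5, 0.1]
opening: 0.0208
shift [0.0045 0.002  0.1396] turn [-0.0002 -0.0002  0.    ] tcp [0.4163 0.246  0.0979] [-1.7992e+02 -6.0000e-02 -1.6650e+02]
```

```bash
python3 -m handwheel '[[[0.004,0,0.05],[0,0,0]],[[0.004,0,0.08],[0,0,0]],[[0.004,0,0.1],[0,0,0]],[[0.004,0,0.11],[0,0,0]],[[0.004,0,0.12],[0,0,0]]]';  python3 -m handwheel '[[[0,0,0.01],[0,0,0]],[[0,0,0.015],[0,0,0]],[[0,0,0.02],[0,0,0]],[[0,0,0.025],[0,0,0]],[[0,0,0.025],[0,0,0]]]';  python3 -m handwheel '[[[0,0,0.005],[0,0,0]],[[0,0,0.01],[0,0,0]],[[0,0,0.01],[0,0,0]]]'
```

```text
clock: 21.25
tool_pos: [0.4154, 0.2463, 0.0747]
orientation: [180.0, 0.1, -166.5]
force: [-0.4, -0.3, 1.0]
opening: 0.0208
clock: 21.67
tool_pos: [0.4149, 0.2457, 0.0703]
orientation: [-180.0, 0.0, -166.4]
force: [-4.0, -2.6, 14.8]
opening: 0.0205
clock: 21.92
tool_pos: [0.4149, 0.2457, 0.0698]
orientation: [-180.0, 0.0, -166.4]
force: [-12.1, -5.4, 33.6]
opening: 0.0207
```

Seated by the same measure as the first. I'll release it, press the top with closed fingers, then go back for b1.

```bash
python3 -m handwheel '[[[0,0,-0.02],[0,0,0]],[[0,0,-0.02],[0,0,0]]]'; python3 -m handwheel '[[[0,0,0],[0,0,0]],[[0,0,0],[0,0,0]],[[0,0,-0.1],[0,0,0]],[[0,0,-0.2],[0,0,0]],[[0,0,-0.25],[0,0,0]]]' 0.3; python3 -m handwheel '[[[0,0,0],[0,0,0]],[[0,0,0],[0,0,0]],[[0,0,0],[0,0,0]],[[0,0,0],[0,0,0]],[[0,0,0.1],[0,0,0]]]' 1
python3 - <<'E'
from h import *
togo(W(-.045,.001,.082),-166.5)
E
```

```text
clock: 22.08
tool_pos: [0.4145, 0.2456, 0.0715]
orientation: [180.0, -0.0, -166.5]
force: [-0.7, -0.0, -3.8]
opening: 0.0209
clock: 22.5
tool_pos: [0.4158, 0.2466, 0.123]
orientation: [180.0, 0.1, -166.4]
force: [0.2, 0.2, 0.2]
opening: 0.0305
clock: 22.92
tool_pos: [0.4163, 0.2473, 0.1031]
orientation: [179.9, 0.2, -166.4]
force: [0.8, 0.9, -0.4]
opening: 0.0034
shift [ 0.0069 -0.0047  0.1057] turn [0.0004 0.0006 0.0002] tcp [0.4163 0.2473 0.1031] [ 179.87    0.23 -166.43]
```

```bash
python3 -m handwheel '[[[0,0,0.04],[0,0,0]],[[0,0,0.08],[0,0,0]],[[0,0,0.1],[0,0,0]],[[0,0,0.11],[0,0,0]],[[0,0,0.12],[0,0,0]]]' 1; python3 -m handwheel '[[[0,0,0.005],[0,0,0]],[[0,0,0.01],[0,0,0]],[[0,0,0.01],[0,0,0]]]'; python3 -m handwheel '[[[0,0,-0.1],[0,0,0]],[[0,0,-0.3],[0,0,0]],[[0,0,-0.5],[0,0,0]],[[0,0,-0.6],[0,0,0]],[[-0.1,0,-0.6],[0,0,0]]]' 0.1;  python3 - <<'E'
from h import *
togo([.6433,.2546,.2],-166.5)
E
```

```text
clock: 23.33
tool_pos: [0.4152, 0.2455, 0.0814]
orientation: [-179.9, 0.0, -166.3]
force: [-28.8, -11.8, 85.4]
opening: 0.0005
clock: 23.58
tool_pos: [0.4153, 0.2456, 0.0814]
orientation: [-179.9, 0.1, -166.3]
force: [-28.5, -12.0, 82.7]
opening: 0.0005
clock: 24.0
tool_pos: [0.4347, 0.2516, 0.2009]
orientation: [179.7, 0.4, -166.4]
force: [-0.1, 1.5, 0.6]
opening: 0.0285
shift [-1.0174 -0.2307  0.0103] turn [0.0007 0.0011 0.0003] tcp [0.4347 0.2516 0.2009] [ 179.73    0.39 -166.4 ]
```

```bash
python3 - <<'E'
from h import *
s=snap('scene');C=cloud(s)
m=(C[...,2]>.008)&(C[...,0]>.58)&(C[...,0]<.74)&(C[...,1]>.19)&(C[...,1]<.42)
n,l,st,c=cv2.connectedComponentsWithStats(m.astype(np.uint8))
for i in range(1,n):
    if st[i,4]>60: print(st[i],C[l==i].mean(0).round(3))
E
python3 -m handwheel '[[[-0.2,0,0],[0,0,0]],[[-0.4,-0.1,0],[0,0,0]],[[-0.6,-0.2,0],[0,0,0]],[[-0.8,-0.23,0],[0,0,0]],[[-0.98,-0.23,0],[0,0,0]]]' 0.1; python3 -m handwheel '[[[-0.03,0,0.1],[0,0,0]],[[-0.03,0,0.3],[0,0,0]],[[-0.03,0,0.5],[0,0,0]],[[-0.03,0,0.55],[0,0,0]],[[-0.03,0,0.55],[0,0,0]]]';python3 - <<'E'
from h import *
togo([.6433,.2546,.030],-166.5)
E
```

```text
[251 263  13  15 160] [0.647 0.259 0.02 ]
[221 276  20  16 242] [0.711 0.275 0.024]
[252 303  24  16 266] [0.699 0.36  0.011]
clock: 24.47
tool_pos: [0.6376, 0.25, 0.1943]
orientation: [-180.0, -0.1, -166.6]
force: [0.1, 1.9, 0.8]
opening: 0.0394
clock: 24.88
tool_pos: [0.6392, 0.2514, 0.0806]
orientation: [-179.8, -0.5, -166.5]
force: [-0.2, -0.5, -0.0]
opening: 0.0394
shift [-0.0257  0.0117  0.2529] turn [-0.0005 -0.0013 -0.    ] tcp [0.6392 0.2514 0.0806] [-179.82   -0.47 -166.51]
```

```bash
python3 -m handwheel '[[[0,0,0],[0,0,0]],[[0,0,0],[0,0,0]],[[0,0,0],[0,0,0]]]';python3 - <<'E'
from h import *
togo([.6433,.2546,.030],-166.5)
E
```

```text
clock: 25.13
tool_pos: [0.6428, 0.2541, 0.0883]
orientation: [179.9, 0.2, -166.4]
force: [-0.4, -0.9, -0.1]
opening: 0.0395
shift [-0.0016  0.0015  0.2915] turn [0.0002 0.0007 0.0002] tcp [0.6428 0.2541 0.0883] [ 179.92    0.24 -166.44]
```

```bash
python3 -m handwheel '[[[0,0,0.1],[0,0,0]],[[0,0,0.2],[0,0,0]],[[0,0,0.26],[0,0,0]],[[0,0,0.285],[0,0,0]],[[0,0,0.285],[0,0,0]]]'; python3 -m handwheel '[[[0,0,0],[0,0,0]],[[0,0,0],[0,0,0]],[[0,0,0],[0,0,0]],[[0,0,0],[0,0,0]]]' 1;  python3 -m handwheel '[[[0,0,0],[0,0,0]],[[0,0,-0.1],[0,0,0]],[[0,0,-0.2],[0,0,0]],[[0,0,-0.4],[0,0,0]],[[0,0,-0.55],[0,0,0]]]';  python3 -m handwheel '[[[0,0,-0.03],[0,0,0]],[[0,0,-0.03],[0,0,0]],[[0,0,-0.03],[0,0,0]]]'
python3 - <<'E'
from h import *
togo(W(-.045,-.043,.15),-166.5)
E
```

```text
clock: 25.55
tool_pos: [0.6415, 0.2531, 0.0284]
orientation: [-180.0, -0.0, -166.5]
force: [0.4, -0.3, 0.4]
opening: 0.0393
clock: 25.88
tool_pos: [0.6421, 0.2534, 0.0293]
orientation: [180.0, 0.1, -166.5]
force: [-0.0, 0.2, 2.8]
opening: 0.0206
clock: 26.3
tool_pos: [0.6414, 0.2528, 0.14]
orientation: [-180.0, -0.0, -166.5]
force: [1.9, 0.8, 1.0]
opening: 0.0207
clock: 26.55
tool_pos: [0.6411, 0.253, 0.144]
orientation: [180.0, -0.0, -166.5]
force: [0.0, -0.2, -1.9]
opening: 0.0205
shift [ 1.1063  0.0103 -0.0298] turn [ 0.0001 -0.      0.    ] tcp [0.6411 0.253  0.144 ] [ 179.96   -0.   -166.5 ]
```

```bash
python3 -m handwheel '[[[0.2,0,0],[0,0,0]],[[0.4,0,0],[0,0,0]],[[0.6,0,0],[0,0,0]],[[0.8,0.005,0],[0,0,0]],[[0.98,0.007,0],[0,0,0]]]'; python3 -m handwheel '[[[0.1,0,0],[0,0,0]],[[0.126,0,0],[0,0,0]],[[0.126,0,0],[0,0,0]],[[0.126,0,0],[0,0,0]]]';  python3 -m handwheel '[[[0,0,0.1],[0,0,0]],[[0,0,0.2],[0,0,0]],[[0,0,0.23],[0,0,0]],[[0,0,0.23],[0,0,0]],[[0,0,0.23],[0,0,0]]]'
python3 - <<'E'
from h import *
togo(W(-.045,-.043,.07),-166.5)
E
```

```text
clock: 26.97
tool_pos: [0.4475, 0.2066, 0.1419]
orientation: [-179.9, -0.2, -166.5]
force: [-1.1, 1.3, 0.1]
opening: 0.0203
clock: 27.3
tool_pos: [0.4262, 0.2028, 0.1437]
orientation: [-180.0, -0.0, -166.4]
force: [0.0, 0.2, -0.1]
opening: 0.0206
clock: 27.72
tool_pos: [0.4267, 0.2027, 0.0979]
orientation: [-179.9, -0.1, -166.5]
force: [0.9, 0.5, -0.1]
opening: 0.0209
shift [0.005  0.0048 0.1396] turn [-0.0002 -0.0002  0.    ] tcp [0.4267 0.2027 0.0979] [-1.7993e+02 -7.0000e-02 -1.6649e+02]
```

```bash
python3 -m handwheel '[[[0.004,0,0.05],[0,0,0]],[[0.004,0,0.08],[0,0,0]],[[0.004,0,0.1],[0,0,0]],[[0.004,0,0.11],[0,0,0]],[[0.004,0,0.12],[0,0,0]]]';  python3 -m handwheel '[[[0,0,0.01],[0,0,0]],[[0,0,0.015],[0,0,0]],[[0,0,0.02],[0,0,0]],[[0,0,0.025],[0,0,0]],[[0,0,0.025],[0,0,0]]]';  python3 -m handwheel '[[[0,0,0.005],[0,0,0]],[[0,0,0.01],[0,0,0]],[[0,0,0.01],[0,0,0]]]'
```

```text
clock: 28.13
tool_pos: [0.4258, 0.2029, 0.0747]
orientation: [180.0, 0.1, -166.5]
force: [-0.8, 0.1, 0.6]
opening: 0.0206
clock: 28.55
tool_pos: [0.4253, 0.2025, 0.0701]
orientation: [-180.0, -0.0, -166.5]
force: [-4.9, -1.9, 11.4]
opening: 0.0209
clock: 28.8
tool_pos: [0.4254, 0.2025, 0.0697]
orientation: [-180.0, 0.0, -166.4]
force: [-12.7, -2.1, 33.5]
opening: 0.0205
```

```bash
python3 -m handwheel '[[[0,0,-0.02],[0,0,0]],[[0,0,-0.02],[0,0,0]]]'; python3 -m handwheel '[[[0,0,0],[0,0,0]],[[0,0,0],[0,0,0]],[[0,0,-0.1],[0,0,0]],[[0,0,-0.2],[0,0,0]],[[0,0,-0.25],[0,0,0]]]' 0.3; python3 -m handwheel '[[[0,0,0],[0,0,0]],[[0,0,0],[0,0,0]],[[0,0,0],[0,0,0]],[[0,0,0],[0,0,0]],[[0,0,0.1],[0,0,0]]]' 1;  python3 -m handwheel '[[[0,0,0.04],[0,0,0]],[[0,0,0.08],[0,0,0]],[[0,0,0.095],[0,0,0]],[[0,0,0.1],[0,0,0]],[[0,0,0.1],[0,0,0]]]' 1
```

```text
clock: 28.97
tool_pos: [0.4249, 0.2023, 0.0715]
orientation: [180.0, -0.0, -166.5]
force: [-1.5, -0.0, -3.6]
opening: 0.0209
clock: 29.38
tool_pos: [0.4263, 0.2031, 0.123]
orientation: [180.0, 0.1, -166.4]
force: [0.4, -0.1, -0.0]
opening: 0.0307
clock: 29.8
tool_pos: [0.4269, 0.2039, 0.1031]
orientation: [179.9, 0.2, -166.4]
force: [-0.4, 0.7, -0.5]
opening: 0.0035
clock: 30.22
tool_pos: [0.4249, 0.2019, 0.0821]
orientation: [-179.9, -0.1, -166.4]
force: [-7.6, -1.9, 18.6]
opening: 0.0005
```

```bash
python3 -m handwheel '[[[0,0,-0.1],[0,0,0]],[[0,0.1,-0.3],[0,0,0]],[[0.05,0.3,-0.4],[0,0,0]],[[0.1,0.5,-0.4],[0,0,0]],[[0.1,0.7,-0.4],[0,0,0]]]' 0.3; python3 -m handwheel '[[[0,0.02,0],[0,0,0]],[[0,0.02,0],[0,0,0]],[[0,0.02,0],[0,0,0]],[[0,0.02,0],[0,0,0]]]'
python3 - <<'E'
from h import *
s=snap('wrist');cv2.imwrite('pics/w8.png',cv2.resize(s['color'][:300,100:500,::-1],(800,600),interpolation=cv2.INTER_CUBIC))
C=cloud(s);f=np.apply_along_axis(F,2,C)
for y in(-.043,.001,.045):
    m=(np.hypot(f[...,0]+.045,f[...,1]-y)<.014)&(f[...,2]>.058)&(f[...,2]<.075)
    Q=f[m];print(y,m.sum(),((Q.min(0)+Q.max(0))/2).round(4),np.median(Q[:,2]).round(4))
m=(f[...,1]>.08)&(f[...,1]<.14)&(f[...,0]<-.05)&(f[...,0]>-.09)&(f[...,2]>.04)&(f[...,2]<.07)
Q=f[m];print('bar',m.sum(),np.percentile(Q,[2,50,98],axis=0).round(4))
togo(W(-.066,.104,.046),-166.6)
E
```

```text
clock: 30.63
tool_pos: [0.3733, 0.3317, 0.1634]
orientation: [179.8, 0.1, -166.6]
force: [-0.6, -0.4, -1.0]
opening: 0.0273
clock: 30.97
tool_pos: [0.3731, 0.3333, 0.1607]
orientation: [-179.9, -0.1, -166.5]
force: [-0.1, 0.0, 0.1]
opening: 0.0306
-0.043 692 [-0.0455 -0.0435  0.0639] 0.0669
0.001 536 [-0.0454  0.0016  0.0636] 0.0671
0.045 451 [-0.0457  0.0453  0.0638] 0.0671
bar 816 [[-0.0732  0.081   0.0454]
 [-0.0666  0.1056  0.05  ]
 [-0.0602  0.1346  0.0522]]
shift [0.001  0.0436 0.5741] turn [-0.0001 -0.0001  0.0002] tcp [0.3733 0.3332 0.1608] [-1.7995e+02 -4.0000e-02 -1.6654e+02]
```

View pics/w8.png

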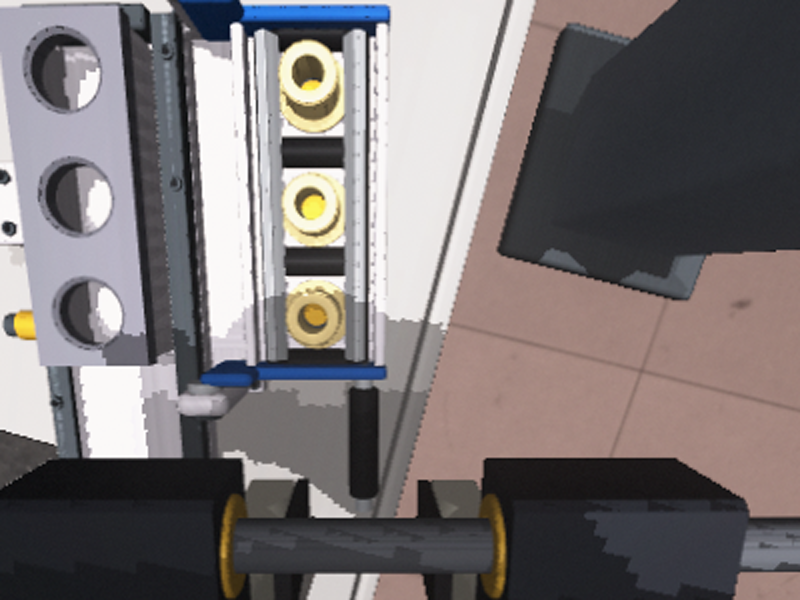

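All three bushes are clipped in their pockets with their tops level at 67 mm. The bar is at crop (363,440). Next I'll grip the bar.

```bash
python3 -m handwheel '[[[0,0.05,0.15],[0,0,0]],[[0,0.05,0.3],[0,0,0]],[[0,0.05,0.45],[0,0,0]],[[0,0.05,0.55],[0,0,0]],[[0,0.05,0.57],[0,0,0]]]'; python3 -m handwheel '[[[0,0,0],[0,0,0]],[[0,0,0],[0,0,0]],[[0,0,0],[0,0,0]],[[0,0,0],[0,0,0]]]' 1
python3 - <<'E'
from h import *
o=get_obs();print(F(o['tool_pos']).round(4),o['force'].round(1),o['opening'])
p=np.radians(197.65-np.arange(0,181,9));r=.0693
x=r*np.cos(p);z=r*np.sin(p)
for i in range(0,20,5):
    print([[round(-(x[i+k]-x[i])/.2,3),round(-(z[i+k]-z[i])/.2,3)] for k in range(1,6)])
E
```

```text
clock: 31.43
tool_pos: [0.3701, 0.3408, 0.0439]
orientation: [-179.7, -0.2, -166.6]
force: [0.0, -0.6, -0.2]
opening: 0.0308
clock: 31.77
tool_pos: [0.3703, 0.3442, 0.0485]
orientation: [179.9, -0.0, -166.5]
force: [-6.9, -0.2, 2.5]
opening: 0.0128
[-0.066   0.1068  0.0485] [-6.9 -0.2  2.5] 0.012830914038956821
[[np.float64(0.012), np.float64(-0.053)], [np.float64(0.016), np.float64(-0.107)], [np.float64(0.012), np.float64(-0.161)], [np.float64(-0.001), np.float64(-0.214)], [np.float64(-0.022), np.float64(-0.264)]]
[[np.float64(-0.029), np.float64(-0.046)], [np.float64(-0.064), np.float64(-0.087)], [np.float64(-0.106), np.float64(-0.122)], [np.float64(-0.152), np.float64(-0.15)], [np.float64(-0.203), np.float64(-0.171)]]
[[np.float64(-0.053), np.float64(-0.012)], [np.float64(-0.107), np.float64(-0.016)], [np.float64(-0.161), np.float64(-0.012)], [np.float64(-0.214), np.float64(0.001)], [np.float64(-0.264), np.float64(0.022)]]
[[np.float64(-0.046), np.float64(0.029)], [np.float64(-0.087), np.float64(0.064)], [np.float64(-0.122), np.float64(0.106)], [np.float64(-0.15), np.float64(0.152)], [np.float64(-0.171), np.float64(0.203)]]
```

Bar gripped. Swing, first half.

```bash
python3 -m handwheel '[[[0.012,0,-0.053],[0,0,0]],[[0.016,0,-0.107],[0,0,0]],[[0.012,0,-0.161],[0,0,0]],[[-0.001,0,-0.214],[0,0,0]],[[-0.022,0,-0.264],[0,0,0]]]'; python3 -m handwheel '[[[-0.029,0,-0.046],[0,0,0]],[[-0.064,0,-0.087],[0,0,0]],[[-0.106,0,-0.122],[0,0,0]],[[-0.152,0,-0.15],[0,0,0]],[[-0.203,0,-0.171],[0,0,0]]]'
python3 - <<'E'
from h import *
o=get_obs();print(F(o['tool_pos']).round(4),o['opening'])
E
```

```text
clock: 32.18
tool_pos: [0.3723, 0.3445, 0.1006]
orientation: [179.9, -0.2, -166.6]
force: [-16.3, 6.1, -7.2]
opening: 0.0129
clock: 32.6
tool_pos: [0.4096, 0.3528, 0.1383]
orientation: [-180.0, -0.4, -166.4]
force: [-21.5, -7.1, 27.1]
opening: 0.0126
[-0.0258  0.1061  0.1383] 0.012615463279116628
```

```bash
python3 -m handwheel '[[[-0.053,0,-0.012],[0,0,0]],[[-0.107,0,-0.016],[0,0,0]],[[-0.161,0,-0.012],[0,0,0]],[[-0.214,0,0.001],[0,0,0]],[[-0.264,0,0.022],[0,0,0]]]'; python3 -m handwheel '[[[-0.046,0,0.029],[0,0,0]],[[-0.087,0,0.064],[0,0,0]],[[-0.122,0,0.106],[0,0,0]],[[-0.15,0,0.152],[0,0,0]],[[-0.171,0,0.203],[0,0,0]]]';python3 -m handwheel '[[[0,0,0],[0,0,0]],[[0,0,0],[0,0,0]]]'
python3 - <<'E'
from h import *
o=get_obs();print(F(o['tool_pos']).round(4),o['opening'])
E
```

```text
clock: 33.02
tool_pos: [0.4654, 0.3659, 0.1324]
orientation: [-180.0, -0.0, -166.5]
force: [-6.0, -3.0, 4.3]
opening: 0.0127
clock: 33.43
tool_pos: [0.4988, 0.3737, 0.091]
orientation: [-180.0, -0.1, -166.5]
force: [-6.0, -3.2, 4.6]
opening: 0.0131
clock: 33.6
tool_pos: [0.4988, 0.3736, 0.0899]
orientation: [-179.9, -0.1, -166.5]
force: [0.2, -4.9, -5.2]
opening: 0.0129
[0.0658 0.1056 0.0899] 0.012868043447373488
```

```bash
python3 -m handwheel '[[[0,0,0.01],[0,0,0]],[[0,0,0.015],[0,0,0]],[[0,0,0.02],[0,0,0]],[[0,0,0.02],[0,0,0]]]'; python3 -m handwheel '[[[0,0,-0.02],[0,0,0]],[[0,0,-0.02],[0,0,0]],[[0,0,-0.02],[0,0,0]]]' 0.3;  python3 -m handwheel '[[[0,0,-0.2],[0,0,0]],[[0,0,-0.35],[0,0,0]],[[0,0,-0.35],[0,0,0]],[[0,0,-0.35],[0,0,0]]]'
python3 - <<'E'
from h import *
s=snap('side');cv2.imwrite('pics/s9.png',cv2.resize(s['color'][180:330,180:380,::-1],(800,600),interpolation=cv2.INTER_CUBIC))
s=snap('wrist');C=cloud(s);f=np.apply_along_axis(F,2,C)
m=(np.hypot(f[...,0]-.045,f[...,1])<.03)&(f[...,2]>.112)&(f[...,2]<.125)
Q=f[m];print('pad',m.sum(),Q.mean(0).round(4),((Q.min(0)+Q.max(0))/2).round(4),(Q.max(0)-Q.min(0)).round(3)) if m.sum() else 0
togo(W(.045,.001,.16),-166.6)
E
```

```text
clock: 33.93
tool_pos: [0.499, 0.3737, 0.0894]
orientation: [-179.9, 0.0, -166.4]
force: [-9.3, -10.6, 22.9]
opening: 0.0131
clock: 34.18
tool_pos: [0.4998, 0.3759, 0.0908]
orientation: [179.9, 0.2, -166.5]
force: [0.2, -0.0, 0.3]
opening: 0.0276
clock: 34.52
tool_pos: [0.5002, 0.3764, 0.1618]
orientation: [179.8, 0.2, -166.5]
force: [-0.3, -0.0, -1.4]
opening: 0.0305
pad 1808 [0.0455 0.001  0.1162] [ 0.0452 -0.0005  0.1157] [0.027 0.058 0.007]
shift [ 0.1074 -0.5297 -0.0051] turn [0.0001 0.     0.0003] tcp [0.499 0.375 0.159] [ 179.97    0.   -166.48]
```

View pics/s9.png

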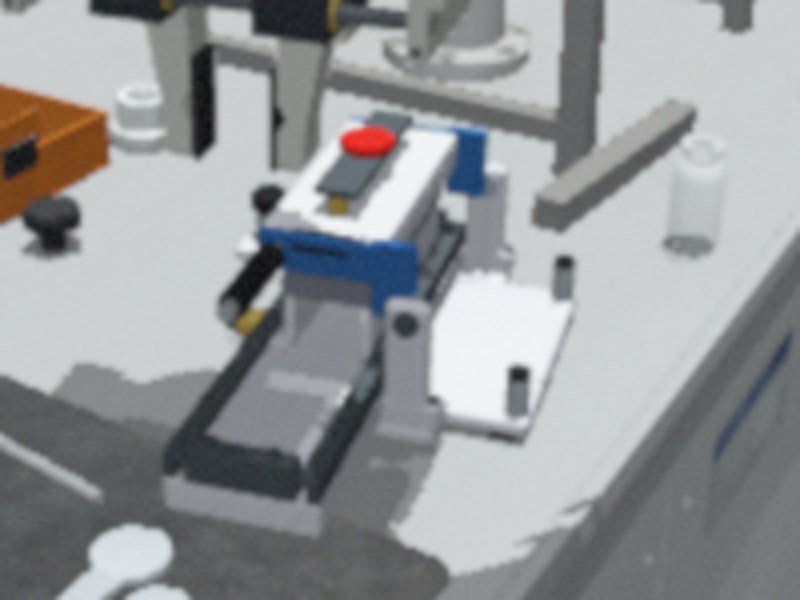

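The leaf is right over with the red pad on top at (368,140) and its face 116–117 mm up. I'll press the pad.

```bash
python3 -m handwheel '[[[0.107,-0.2,0],[0,0,0]],[[0.107,-0.4,0],[0,0,0]],[[0.107,-0.53,0],[0,0,0]],[[0.107,-0.53,0],[0,0,0]],[[0.107,-0.53,0],[0,0,0]]]' 1; python3 -m handwheel '[[[0,0,0.06],[0,0,0]],[[0,0,0.1],[0,0,0]],[[0,0,0.12],[0,0,0]],[[0,0,0.14],[0,0,0]],[[0,0,0.15],[0,0,0]]]'; python3 -m handwheel '[[[0,0,0.01],[0,0,0]],[[0,0,0.02],[0,0,0]],[[0,0,0.03],[0,0,0]],[[0,0,0.035],[0,0,0]],[[0,0,0.035],[0,0,0]]]'
python3 - <<'E'
from h import *
o=get_obs();print(F(o['tool_pos']).round(4),o['opening'])
E
```

```text
clock: 35.03
tool_pos: [0.503, 0.2652, 0.1584]
orientation: [-180.0, -0.1, -166.6]
force: [-0.1, 0.6, 0.1]
opening: 0.0038
clock: 35.45
tool_pos: [0.5028, 0.2671, 0.1292]
orientation: [-179.9, -0.1, -166.4]
force: [-3.7, -2.3, 4.5]
opening: 0.0004
clock: 35.87
tool_pos: [0.503, 0.2671, 0.122]
orientation: [180.0, -0.0, -166.5]
force: [-3.1, 1.0, 3.5]
opening: 0.0003
[0.0451 0.001  0.122 ] 0.00034797150520091363
```

```bash
python3 -m handwheel '[[[0,0,0.005],[0,0,0]],[[0,0,0.01],[0,0,0]],[[0,0,0.015],[0,0,0]],[[0,0,0.015],[0,0,0]]]'; python3 -m handwheel '[[[0,0,0.005],[0,0,0]],[[0,0,0.01],[0,0,0]],[[0,0,0.01],[0,0,0]]]'
python3 - <<'E'
from h import *
o=get_obs();print(F(o['tool_pos']).round(4),o['opening'])
s=snap('side');cv2.imwrite('pics/s10.png',cv2.resize(s['color'][180:330,180:380,::-1],(800,600),interpolation=cv2.INTER_CUBIC))
E
```

```text
clock: 36.2
tool_pos: [0.5033, 0.2671, 0.1209]
orientation: [180.0, 0.1, -166.4]
force: [-8.2, -1.3, 16.9]
opening: 0.0002
clock: 36.45
tool_pos: [0.5035, 0.2672, 0.1206]
orientation: [180.0, 0.1, -166.4]
force: [-12.4, -2.9, 29.3]
opening: 0.0002
[0.0457 0.001  0.1206] 0.0001507143250999901
```

```bash
python3 -m handwheel '[[[0,0,-0.1],[0,0,0]],[[0,0,-0.22],[0,0,0]],[[0,0,-0.22],[0,0,0]],[[-0.1,0.2,-0.22],[0,0,0]],[[-0.1,0.4,-0.22],[0,0,0]]]' 0.3; python3 -m handwheel '[[[0,0.12,0],[0,0,0]],[[0,0.12,0],[0,0,0]],[[0,0.12,0],[0,0,0]],[[0,0.12,0],[0,0,0]]]'
python3 - <<'E'
from h import *
togo(W(.0655,.106,.0895),-166.5)
E
```

```text
clock: 36.92
tool_pos: [0.5064, 0.3483, 0.1621]
orientation: [179.9, 0.2, -166.7]
force: [0.8, 1.0, 0.3]
opening: 0.0272
clock: 37.25
tool_pos: [0.4984, 0.3713, 0.1606]
orientation: [-180.0, -0.0, -166.5]
force: [-0.1, -0.5, 0.7]
opening: 0.0304
shift [-0.0035  0.0126  0.3557] turn [-0.0001 -0.0001  0.0001] tcp [0.4984 0.3713 0.1606] [-1.7997e+02 -3.0000e-02 -1.6646e+02]
```

```bash
python3 -m handwheel '[[[0,0.01,0.12],[0,0,0]],[[0,0.01,0.24],[0,0,0]],[[0,0.01,0.32],[0,0,0]],[[0,0.01,0.355],[0,0,0]],[[0,0.01,0.355],[0,0,0]]]'; python3 -m handwheel '[[[0,0,0],[0,0,0]],[[0,0,0],[0,0,0]],[[0,0,0],[0,0,0]],[[0,0,0],[0,0,0]]]' 1; python3 -m handwheel '[[[0.021,0,-0.051],[0,0,0]],[[0.049,0,-0.097],[0,0,0]],[[0.084,0,-0.139],[0,0,0]],[[0.125,0,-0.174],[0,0,0]],[[0.171,0,-0.203],[0,0,0]]]'
```

```text
clock: 37.67
tool_pos: [0.4977, 0.3718, 0.0885]
orientation: [-179.9, -0.1, -166.5]
force: [0.0, 0.4, 1.0]
opening: 0.0305
clock: 38.0
tool_pos: [0.4987, 0.374, 0.0915]
orientation: [179.9, 0.1, -166.5]
force: [0.5, -0.1, 2.7]
opening: 0.0129
clock: 38.42
tool_pos: [0.469, 0.3672, 0.1343]
orientation: [179.9, 0.5, -166.4]
force: [16.7, -2.7, 5.4]
opening: 0.0132
```

```bash
python3 -m handwheel '[[[0.05,0,-0.021],[0,0,0]],[[0.103,0,-0.034],[0,0,0]],[[0.157,0,-0.038],[0,0,0]],[[0.211,0,-0.034],[0,0,0]],[[0.264,0,-0.022],[0,0,0]]]'; python3 -m handwheel '[[[0.051,0,0.021],[0,0,0]],[[0.097,0,0.049],[0,0,0]],[[0.139,0,0.084],[0,0,0]],[[0.174,0,0.125],[0,0,0]],[[0.203,0,0.171],[0,0,0]]]';  python3 -m handwheel '[[[0.021,0,0.05],[0,0,0]],[[0.034,0,0.103],[0,0,0]],[[0.038,0,0.157],[0,0,0]],[[0.034,0,0.211],[0,0,0]],[[0.022,0,0.264],[0,0,0]]]'; python3 -m handwheel '[[[0,0,0],[0,0,0]],[[0,0,0],[0,0,0]]]'
python3 - <<'E'
from h import *
o=get_obs();print(F(o['tool_pos']).round(4),o['opening'])
E
```

```text
clock: 38.83
tool_pos: [0.4164, 0.3552, 0.1393]
orientation: [179.8, 0.5, -166.4]
force: [6.3, 1.2, 6.6]
opening: 0.0133
clock: 39.25
tool_pos: [0.3755, 0.346, 0.1034]
orientation: [179.7, 0.3, -166.4]
force: [6.7, 1.7, 4.1]
opening: 0.0132
clock: 39.67
tool_pos: [0.3688, 0.3443, 0.0489]
orientation: [179.8, 0.0, -166.5]
force: [-12.9, 5.7, 3.7]
opening: 0.0131
clock: 39.83
tool_pos: [0.3689, 0.3443, 0.048]
orientation: [179.8, 0.0, -166.5]
force: [-7.5, 8.5, -6.0]
opening: 0.0129
[-0.0673  0.1072  0.048 ] 0.012869210773464547
```

```bash
python3 -m handwheel '[[[0,0,0.01],[0,0,0]],[[0,0,0.015],[0,0,0]],[[0,0,0.02],[0,0,0]],[[0,0,0.02],[0,0,0]]]'; python3 -m handwheel '[[[0,0,-0.02],[0,0,0]],[[0,0,-0.02],[0,0,0]],[[0,0,-0.02],[0,0,0]]]' 0.3;  python3 -m handwheel '[[[0,0,-0.2],[0,0,0]],[[0,0,-0.4],[0,0,0]],[[-0.1,0,-0.6],[0,0,0]],[[-0.3,0,-0.7],[0,0,0]],[[-0.3,0,-0.7],[0,0,0]]]' 1; python3 -m handwheel '[[[0,0,0],[0,0,0]],[[0,0,0],[0,0,0]]]'
python3 - <<'E'
from h import *
s=snap('wrist');cv2.imwrite('pics/w11.png',cv2.resize(s['color'][:300,100:500,::-1],(800,600),interpolation=cv2.INTER_CUBIC))
togo(W(.097,-.035,.20),-166.5)
E
```

```text
clock: 40.17
tool_pos: [0.3696, 0.3445, 0.0452]
orientation: [179.8, 0.1, -166.5]
force: [-5.3, 5.0, 0.4]
opening: 0.0128
clock: 40.42
tool_pos: [0.3698, 0.3429, 0.0488]
orientation: [180.0, 0.0, -166.5]
force: [0.3, 0.1, -0.3]
opening: 0.0273
clock: 40.83
tool_pos: [0.4331, 0.3598, 0.1939]
orientation: [179.7, 0.5, -166.4]
force: [1.6, 1.4, 1.1]
opening: 0.0036
clock: 41.0
tool_pos: [0.4279, 0.356, 0.1877]
orientation: [-180.0, -0.1, -166.6]
force: [-0.1, 0.6, -1.1]
opening: 0.0007
shift [-0.5235 -0.6996 -0.0642] turn [-0.0002 -0.0003 -0.0001] tcp [0.4273 0.3557 0.1872] [-1.7994e+02 -1.0000e-01 -1.6653e+02]
```

View pics/w11.png

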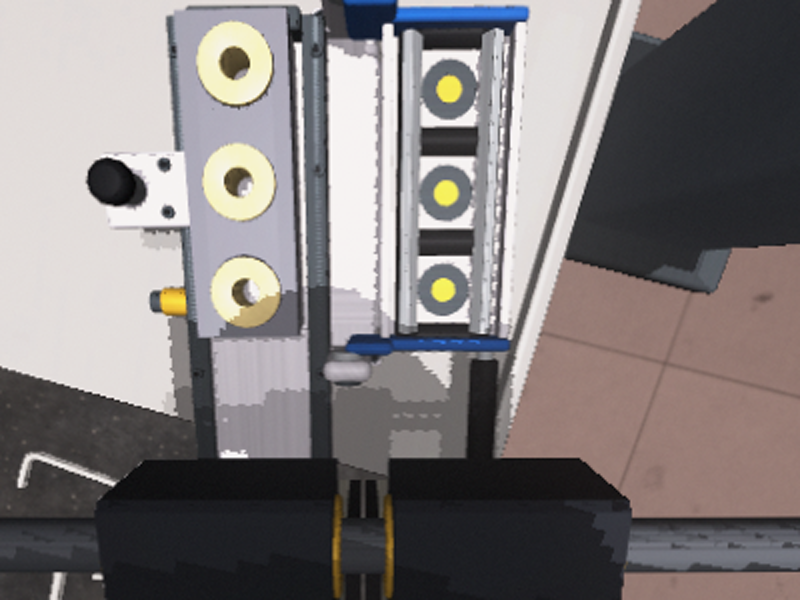

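All three bushes are flange-up in the carriage holes at (235,63), (239,181) and (245,291), and the pockets are empty. I'll check from depth that the leaf is level.

Run:
```python
from h import *
s=load('wrist');C=cloud(s);f=np.apply_along_axis(F,2,C)
m=(f[...,1]>.08)&(f[...,1]<.11)&(f[...,0]<-.058)&(f[...,0]>-.074)&(f[...,2]>.04)&(f[...,2]<.08)
print('bar',m.sum(),np.percentile(f[m],[2,50,98],axis=0).round(4))
for x in(-.03,-.045,-.06,-.072):
    m=(abs(f[...,0]-x)<.004)&(abs(f[...,1])<.01)&(f[...,2]>.02);print(x,m.sum(),np.median(f[m][:,2]).round(4))
for y in(-.044,0,.044):
    m=(np.hypot(f[...,0]-.045,f[...,1]-y)<.013)&(f[...,2]>.06);print('bush',m.sum(),np.median(f[m],0).round(4))
m=(abs(f[...,2]-.078)<.006)&(np.hypot(f[...,0]-.097,f[...,1])<.02);print('knob',f[m].mean(0).round(4))
```

```text
bar 415 [[-0.073   0.0808  0.0471]
 [-0.0658  0.0948  0.0526]
 [-0.0604  0.1093  0.0546]]
-0.03 168 0.0527
-0.045 198 0.0423
-0.06 265 0.0519
-0.072 246 0.0552
bush 838 [ 0.0462 -0.0458  0.0732]
bush 726 [ 0.0462 -0.0014  0.0733]
bush 617 [0.0469 0.0429 0.0732]
knob [0.0954 0.0013 0.0785]
```

The bar is about 2 mm higher than when it was seated, so I'll press the leaf down onto its rests first.

```bash
python3 - <<'E'
from h import *
togo(W(-.065,.104,.090),-166.5)
E
python3 -m handwheel '[[[0.28,0.02,0],[0,0,0]],[[0.28,0.02,0.15],[0,0,0]],[[0.28,0.02,0.3],[0,0,0]],[[0.28,0.02,0.48],[0,0,0]],[[0.28,0.02,0.48],[0,0,0]]]' 1;  python3 -m handwheel '[[[0,0,0.04],[0,0,0]],[[0,0,0.08],[0,0,0]],[[0,0,0.1],[0,0,0]],[[0,0,0.11],[0,0,0]],[[0,0,0.12],[0,0,0]]]'
python3 - <<'E'
from h import *
o=get_obs();print(F(o['tool_pos']).round(4),o['opening'])
E
```

```text
shift [ 0.2848 -0.0031  0.4864] turn [-0.0002 -0.0003 -0.0001] tcp [0.4273 0.3557 0.1872] [-1.7994e+02 -1.0000e-01 -1.6653e+02]
clock: 41.47
tool_pos: [0.3691, 0.3431, 0.0862]
orientation: [-179.6, -0.5, -166.5]
force: [-0.9, -0.7, -1.3]
opening: 0.0002
clock: 41.88
tool_pos: [0.373, 0.3479, 0.0688]
orientation: [179.9, 0.1, -166.5]
force: [0.3, -0.3, -0.2]
opening: 0.0002
[-0.0626  0.1098  0.0688] 0.00024276625322568798
```

```bash
python3 -m handwheel '[[[0.015,-0.03,0.01],[0,0,0]],[[0.015,-0.03,0.02],[0,0,0]],[[0.015,-0.03,0.03],[0,0,0]],[[0.015,-0.03,0.035],[0,0,0]],[[0.015,-0.03,0.035],[0,0,0]]]';python3 -m handwheel '[[[0,0,0.005],[0,0,0]],[[0,0,0.01],[0,0,0]],[[0,0,0.01],[0,0,0]]]'
python3 - <<'E'
from h import *
o=get_obs();print(F(o['tool_pos']).round(4),o['opening'])
E
```

```text
clock: 42.3
tool_pos: [0.3717, 0.3413, 0.0653]
orientation: [179.9, 0.1, -166.4]
force: [-11.9, -7.7, 43.1]
opening: 0.0004
clock: 42.55
tool_pos: [0.3718, 0.3414, 0.065]
orientation: [179.9, 0.2, -166.3]
force: [-18.5, -12.2, 63.7]
opening: 0.0003
[-0.0652  0.1037  0.065 ] 0.00030607167202348134
```

```bash
python3 -m handwheel '[[[0,0,-0.2],[0,0,0]],[[0,0,-0.4],[0,0,0]],[[0,0,-0.6],[0,0,0]],[[-0.2,-0.1,-0.65],[0,0,0]],[[-0.4,-0.2,-0.65],[0,0,0]]]'; python3 -m handwheel '[[[-0.2,-0.2,0],[0,0,0]],[[-0.4,-0.4,0],[0,0,0]],[[-0.41,-0.48,0],[0,0,0]],[[-0.41,-0.48,0],[0,0,0]],[[-0.41,-0.48,0],[0,0,0]]]'
python3 - <<'E'
from h import *
togo(W(.097,-.033,.079),-166.5)
E
```

```text
clock: 42.97
tool_pos: [0.4523, 0.3243, 0.1948]
orientation: [179.7, 0.4, -166.2]
force: [-0.1, 1.8, -0.8]
opening: 0.0004
clock: 43.38
tool_pos: [0.5545, 0.2457, 0.1885]
orientation: [-180.0, -0.1, -166.7]
force: [-0.9, 0.4, -0.5]
opening: 0.0003
shift [-0.0341 -0.0061  0.5476] turn [-0.0001 -0.0002 -0.0006] tcp [0.5545 0.2457 0.1885] [-1.7997e+02 -6.0000e-02 -1.6673e+02]
```

```bash
python3 -m handwheel '[[[-0.034,-0.006,0.15],[0,0,0]],[[-0.034,-0.006,0.3],[0,0,0]],[[-0.034,-0.006,0.45],[0,0,0]],[[-0.034,-0.006,0.545],[0,0,0]],[[-0.034,-0.006,0.545],[0,0,0]]]'; python3 -m handwheel '[[[0,0.03,0],[0,0,0]],[[0,0.06,0],[0,0,0]],[[0,0.09,0],[0,0,0]],[[0,0.12,0],[0,0,0]],[[0,0.15,0],[0,0,0]]]'; python3 -m handwheel '[[[0,0.03,0],[0,0,0]],[[0,0.06,0],[0,0,0]],[[0,0.09,0],[0,0,0]],[[0,0.12,0],[0,0,0]],[[0,0.15,0],[0,0,0]]]';python3 - <<'E'
from h import *
o=get_obs();print(F(o['tool_pos']).round(4),o['opening'])
E
```

```text
clock: 43.8
tool_pos: [0.557, 0.2474, 0.0759]
orientation: [-179.9, -0.4, -166.5]
force: [-1.1, 0.0, -0.3]
opening: 0.0003
clock: 44.22
tool_pos: [0.5536, 0.2787, 0.0815]
orientation: [180.0, 0.1, -166.5]
force: [0.2, -2.2, 1.4]
opening: 0.0006
clock: 44.63
tool_pos: [0.5463, 0.3076, 0.0802]
orientation: [180.0, 0.0, -166.5]
force: [1.1, -3.4, 1.4]
opening: 0.0001
[0.0967 0.0304 0.0802] 0.00011106326642320213
```

```bash
python3 -m handwheel '[[[0,0.03,0],[0,0,0]],[[0,0.06,0],[0,0,0]],[[0,0.09,0],[0,0,0]],[[0,0.12,0],[0,0,0]],[[0,0.15,0],[0,0,0]]]'; python3 -m handwheel '[[[0,0.02,0],[0,0,0]],[[0,0.04,0],[0,0,0]],[[0,0.06,0],[0,0,0]],[[0,0.08,0],[0,0,0]],[[0,0.09,0],[0,0,0]]]';python3 -m handwheel '[[[0,0.01,0],[0,0,0]],[[0,0.02,0],[0,0,0]],[[0,0.025,0],[0,0,0]],[[0,0.03,0],[0,0,0]],[[0,0.03,0],[0,0,0]]]';python3 - <<'E'
from h import *
o=get_obs();print(F(o['tool_pos']).round(4),o['opening'])
E
```

```text
clock: 45.05
tool_pos: [0.539, 0.3366, 0.0799]
orientation: [-180.0, -0.0, -166.5]
force: [-0.7, -1.5, 0.8]
opening: 0.0006
clock: 45.47
tool_pos: [0.535, 0.3542, 0.0799]
orientation: [180.0, -0.0, -166.5]
force: [-1.4, -1.8, 0.2]
opening: 0.0006
clock: 45.88
tool_pos: [0.5339, 0.3593, 0.0801]
orientation: [-180.0, 0.0, -166.5]
force: [0.5, -1.2, -0.1]
opening: 0.0002
[0.0966 0.0836 0.0801] 0.00021113595668815924
```

```bash
python3 -m handwheel '[[[0,0.005,0],[0,0,0]],[[0,0.01,0],[0,0,0]],[[0,0.015,0],[0,0,0]],[[0,0.02,0],[0,0,0]],[[0,0.02,0],[0,0,0]]]'; python3 -m handwheel '[[[0,0.005,0],[0,0,0]],[[0,0.01,0],[0,0,0]],[[0,0.015,0],[0,0,0]],[[0,0.015,0],[0,0,0]]]';python3 - <<'E'
from h import *
o=get_obs();print(F(o['tool_pos']).round(4),o['opening'])
E
```

```text
clock: 46.3
tool_pos: [0.5334, 0.3605, 0.0802]
orientation: [-179.8, -0.1, -166.5]
force: [5.9, -12.4, 3.4]
opening: 0.0004
clock: 46.63
tool_pos: [0.5335, 0.3616, 0.0809]
orientation: [-179.6, -0.1, -166.5]
force: [9.3, -20.3, 7.7]
opening: 0.0005
[0.0968 0.086  0.0809] 0.0004916125666718811
```

```bash
python3 -m handwheel '[[[0,0.005,0],[0,0,0]],[[0,0.01,0],[0,0,0]],[[0,0.015,0],[0,0,0]],[[0,0.015,0],[0,0,0]]]';python3 - <<'E'
from h import *
o=get_obs();print(F(o['tool_pos']).round(4),o['opening'])
E
python3 -m handwheel '[[[0,-0.06,0],[0,0,0]],[[0,-0.1,0],[0,0,0]],[[0,-0.1,-0.2],[0,0,0]],[[0,-0.1,-0.4],[0,0,0]],[[0,-0.1,-0.6],[0,0,0]]]'; python3 -m handwheel '[[[0.3,0.4,0],[0,0,0]],[[0.3,0.4,0],[0,0,0]],[[0.3,0.4,0],[0,0,0]],[[0.3,0.4,0],[0,0,0]],[[0.3,0.4,0],[0,0,0]]]'
python3 - <<'E'
from h import *
s=snap('wrist');C=cloud(s);f=np.apply_along_axis(F,2,C)
m=(abs(f[...,2]-.078)<.006)&(np.hypot(f[...,0]-.097,f[...,1]-.1)<.02);print('knob',m.sum(),f[m].mean(0).round(4))
for y in(.056,.1,.144):
    m=(np.hypot(f[...,0]-.045,f[...,1]-y)<.013)&(f[...,2]>.06);print('bush',m.sum(),np.median(f[m],0).round(4))
m=(f[...,1]>.08)&(f[...,1]<.13)&(f[...,0]<-.058)&(f[...,0]>-.074)&(f[...,2]>.04)&(f[...,2]<.08)
print('bar',m.sum(),np.percentile(f[m],[50,98],axis=0).round(4))
cv2.imwrite('pics/w12.png',cv2.resize(s['color'][:,:,::-1],(800,600)))
s=snap('scene');C=cloud(s);cv2.imwrite('pics/c12.png',cv2.resize(s['color'][180:330,220:420,::-1],(800,600)))
m=(C[...,2]>.008)&(C[...,0]>.58)&(C[...,0]<.74)&(C[...,1]>.19)&(C[...,1]<.42)
n,l,st,c=cv2.connectedComponentsWithStats(m.astype(np.uint8))
for i in range(1,n):
    if st[i,4]>60: print(st[i],C[l==i].mean(0).round(3))
E
```

```text
clock: 46.97
tool_pos: [0.5333, 0.362, 0.081]
orientation: [-179.4, -0.1, -166.6]
force: [13.2, -29.1, 9.9]
opening: 0.0005
[0.0967 0.0863 0.081 ] 0.0005435237089171141
clock: 47.38
tool_pos: [0.5358, 0.35, 0.2012]
orientation: [180.0, -0.0, -166.5]
force: [0.5, 0.3, -0.4]
opening: 0.0002
clock: 47.8
tool_pos: [0.458, 0.415, 0.2005]
orientation: [179.9, 0.0, -166.3]
force: [0.7, 0.1, 0.8]
opening: 0.0003
knob 350 [0.0951 0.1019 0.0787]
bush 598 [0.0461 0.0546 0.0732]
bush 524 [0.0463 0.0983 0.0733]
bush 1489 [0.0418 0.1418 0.2068]
bar 730 [[-0.0639  0.1042  0.0502]
 [-0.059   0.1282  0.0524]]
[221 276  20  16 243] [0.711 0.275 0.024]
[252 303  24  16 281] [0.699 0.361 0.011]
```

View pics/c12.png

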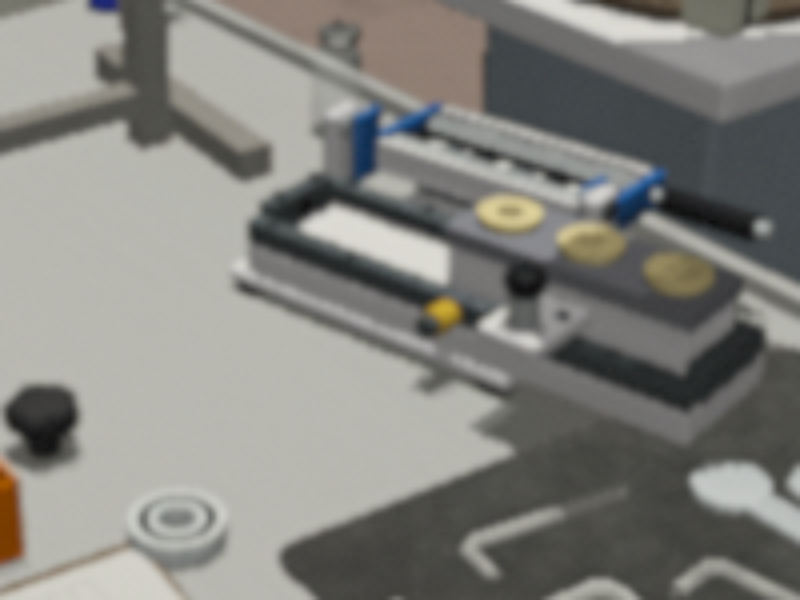

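Run:
```python
from h import *
print(get_obs()['force'].round(1),close_job())
```

```text
the job is handed in; nothing more can be done
[-0.3  0.2 -1. ] None
```

I finished every step in the order asked and handed the job in at about 48 s; no verdict is reported.

**What I did**
- The leaf started about 25° off its rest. I pressed it level after sliding the carriage home.
- All three bushes were present. One was knocked aside during the run, so I located it again before picking it up.
- I pressed each bush into its pocket, swung the leaf over, and pressed the knock-out pad its full 10 mm.
- After the swing back, the leaf stood about 2 mm high at the bar. I pressed it down onto its rests.
- I then pushed the carriage to the other end of the rail, against its stop.

**Last checks**
- **Bushes:** all three sit flange-up in the carriage holes. Their flanges measured 73 mm above the table before the final slide. Two read the same after it; the gripper hid the third from the wrist camera, but the scene picture shows it level with the others.
- **Carriage:** it travelled about 100 mm from home and stood firm against the stop at about 30 N.
- **Leaf:** its bar is back at the height it had when first seated.
- **Other things:** the star knob and bearing measured within about 1 mm of their starting places. The vial looks unmoved in the last picture. I made no separate check on the die.
- **Robot:** it was clear of everything when I handed in.

**Readings that disagreed or ran high**
- My position estimates for the fixture differed by 1–2 mm between views, but nothing failed to fit.
- The wrist force reached about 90 N once, while pressing the second bush (the limit is 120 N).

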